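# Weigh a batch of core slabs under the draught shield

### The arm

A 7-joint arm with a two-finger parallel gripper is mounted at the origin on the work surface. World frame = base frame: x ahead of the robot, y to its left, z up, the work surface at z = 0. Lengths are in m, angles in rad, forces in N, time in s.
With the tool pointing down it reaches from about 0.35 to 0.775 m from the base axis. Payload 3.1 kg.
Tool frame: the origin (TCP) lies between the finger pads; the fingertips stand manip.tcp_to_tips ahead of it and the grasp point (between the pads) is the TCP (manip.tcp_to_tips is the distance from the TCP to the fingertips, in m); z points along the fingers, y is the line along which they close (so a half turn about z gives the same grasp; the last joint's range is limited). The gripper opens to 85 mm and grips with 20 to 120 N. Pads are 22 mm wide; open, the fingers measure 114 mm over their backs; the gripper's body (76 mm by 85 mm) begins 54 mm behind the grasp point. The pads swing forward as they close: fully open they stand 13 mm farther back than shut.
Start: joints at [1.222, 0.311, 0.014, 1.512, -0.004, 1.319, -0.027], TCP at [0.166, -0.524, 0.25] pointing down, gripper open.
Joint ranges: [-2.7, 2.7], [-0.3, 1.91], [-1.27, 1.3], [0.12, 2.57], [-1.44, 4.58], [0.2, 2.03], [-3.05, 3.05]. Speed limits (rad/s): [2.79, 2.79, 3.14, 3.14, 3.14, 3.14, 3.14].

### API

Orientations are given as a unit quaternion [x, y, z, w].
In Python, from bench import manip gives the robot as it stands. The module is installed in compiled form; this text tells all that it offers.
- The arm moves only by the tool move_arm, never from a script. Its argument "moves" is one flat list of numbers, 6 for each row, row after row: the shift along the tool's x, y, z scaled (see below), then the turn, a rotation vector about the tool's x, y, z scaled (see below). A call has 1 to 12 rows; each row is the pose to reach, as a shift and turn from the pose commanded when the call began, along the tool's axes at that moment; what a row does not reach only later rows make up. The controller multiplies each number of a shift by 150 mm and each number of a turn by 0.5 rad. A row lasts 1/8 s, in which the tool goes at most 62.5 mm and 10.7 degrees, less where a joint would pass 70% of its speed; a pose out of reach is approached as far as the arm can. A call with a number of a shift or a turn outside -1 to 1 is refused whole. A call with a gripper value outside its range is refused whole. "grip" is the opening, from 0 (shut) to 1 (fully open), set as the call begins (left out, the last holds). The fingers move at their own pace and stop on an object; "squeeze" is the grip in N (left out, the last holds). Time passes only in rows, so rows that repeat a pose let the fingers close. It gives the time, the measured TCP pose, the force, the opening and the grip force at its end, in the units of the state.
- manip.get_state(): the state, without advancing time (a new reading comes with each control period).
- manip.read_camera(name): name is "scene" or "top"; returns a dict with "pixels" (400x640x3 uint8, blue, green, red), "vfov" (degrees; the focal length in pixels is half the picture's height over the tangent of half this angle, whatever the lens; pixels are square), "cx", "cy" (the principal point, pixels), "cam_to_world" (4x4, takes a point from camera to world coordinates). Camera axes: x right, y down, z forward; pixel columns grow to the right and rows downward; lengths in m; the calibration is good to about 2 mm. A picture is of the moment at which its call begins. There is no depth.
- manip.finish_job(): hands the job in; it is judged then, once.
The state is a dict: "time_s": time; "q": joint angles; "qvel": joint speeds; "effort": joint torques, N m; "position": TCP position; "orientation": TCP orientation; "contact_force": force on the tool from outside, world axes, zero at the start; "wrist_torque": the same for the moment, N m; "grip_width": finger opening in m; "finger_force": force on a finger pad.
Only numpy, scipy, OpenCV 4.12 (cv2) and the standard library are available. Lean on these libraries where they do the work, as an engineer would, in place of code of your own. Each camera call takes 0.05 s, during which the arm holds its last target. There are 200 camera calls.

### The job

Slide the balance's window open, take the brass check weight off the pan and stand it on the round black mat. Pile all the core slabs flat in one square pile, centred on the pan with their long sides along the longer line engraved on it, then push the window shut until its latch clicks, and only then press the green start button fully down and let go. Leave the bottle, jar and notebook where they are.

Things in the scene. Friction and masses are not known exactly. Their poses are not given: they have to be found in the camera images.
- pan (a point): centre of the top of the balance's steel pan, 55 mm above the table (pan 165 mm along its x, 155 mm along its y). Its x, y, z are the balance's axes, z up, x within 0.12 rad of the world's. A cross engraved in the pan has its longer line (140 mm) along x. The balance is fixed, its place differs each time
- balance: white balance, origin on the table under the pan centre. Clear chamber round the pan: inside 190 (x) by 190 to 196 mm (y), middle over the pan, 6 mm walls on -x, +x, -y, white housing on +y (y 101 to 340 mm), all 143 mm above the table. Console with the start button: 80 mm high, x -203 to -103, y 135 to 265 mm
- guard (a joint): opening of the sliding window in m: 0 shut and latched, 0.205 fully open; starts partly open. Opens along pan +y over the housing, slides with about 2 N. Shutting, a spring roller catch resists from 17 mm, with up to about 11 N, until it snaps past at about 8 mm and holds the window at 0 (latched: under 3 mm). From 0.195 on the chamber is clear
- guard_tab (a point): centre of the top of the orange tab on the window; moves with it. The tab is 60 mm along pan x, 16 mm along pan y and 45 mm tall; its foot, the window's top, is 96 mm above the pan. At pan x = 0; at pan y = -30 mm when shut. Push its -y face to open, its +y face to shut
- start_top (a point): centre of the top of the green start button (32 mm across, on a black housing on the console); it is pressed straight down
- start (a joint): how far the start button is down, in m: 0 up, 0.006 fully down (about 5 N); counts as pressed beyond 0.004; springs back
- slab1: grey split-core slab with yellow end caps, a rigid block 120 (its x) x 50 (its y) x 18 mm (z), 220 g nominal, lying flat; origin at the centre of its underside, z up. None if this slab is absent in this run (3 or 4 are present)
- slab2: grey split-core slab with yellow end caps, a rigid block 120 (its x) x 50 (its y) x 18 mm (z), 220 g nominal, lying flat; origin at the centre of its underside, z up. None if this slab is absent in this run (3 or 4 are present)
- slab3: grey split-core slab with yellow end caps, a rigid block 120 (its x) x 50 (its y) x 18 mm (z), 220 g nominal, lying flat; origin at the centre of its underside, z up. None if this slab is absent in this run (3 or 4 are present)
- slab4: grey split-core slab with yellow end caps, a rigid block 120 (its x) x 50 (its y) x 18 mm (z), 220 g nominal, lying flat; origin at the centre of its underside, z up. None if this slab is absent in this run (3 or 4 are present)
- weight: brass check weight, an upright cylinder 44 mm across and 36 mm high with a 4 mm dot on top, 450 g nominal; origin at the centre of its underside. Starts on the pan
- mat: round black rubber mat fixed on the table, 90 mm across, as thin as paper; origin at the centre of its underside
- wash_bottle: white bottle with red cap, 64 mm across, 170 mm high, standing on the table; origin under its centre; leave alone
- jar: small jar, 60 mm across, 70 mm high, on the table; origin under its centre; leave alone
- notebook: notebook with a blue pen on it, 120 x 160 x 14 mm, flat on the table; origin under its centre; leave alone
Not all that is in view belongs to the job. What is shaped like the slab1 but blue or orange is not meant.

How it is judged:
By the outcome, as a careful person would: the job done as asked, in the order asked, and still so for the second after the job is handed in, with the robot touching nothing.
Of slab1, slab2, slab3, slab4 only 3 to 4 are there at a start; the rules pass over those that are not, and their reading is None.
At some moment in a run one of weight may be knocked a few centimetres aside while the robot is not near it.
It also fails if it takes over 210 s, if anything falls off the work surface, if the arm or the gripper's body presses on something with over 40 N, if the wrist force passes 120 N, or if a joint passes its speed limit or range.

## Working session

There is one attempt and no reset: what is moved stays moved. The work goes in short steps, Python scripts to look and compute and a tool call to move; the robot and the scene stay as the last step left them, time stands still between calls to the robot, and variables do not carry over. Pictures are saved under pics/ and viewed, at most 14 in all, crops included, and the job is handed in when it is done.

Besides the shell and the picture viewer there is one more tool, called after "Call:" as name(argument=value, ...) on one line, values as JSON. move_arm: Moves the arm, as the interface text tells. Shifts and turns lie within -1 to 1; 1 stands for 150 mm of shift or 0.5 rad of turn. Its arguments: {"type":"object","properties":{"moves":{"type":"array"},"grip":{"type":"number"},"squeeze":{"type":"number"}},"required":["moves"]}

```bash
mkdir -p pics; ls; cat > h.py <<'E'
import numpy as np, cv2
from bench import manip
from scipy.spatial.transform import Rotation as R
def cam(n):
    c=manip.read_camera(n); c['f']=200/np.tan(np.radians(c['vfov'])/2); return c
def ray(c,u,v,z):
    T=np.array(c['cam_to_world']); d=T[:3,:3]@np.array([(u-c['cx'])/c['f'],(v-c['cy'])/c['f'],1]); o=T[:3,3]
    return o+d*(z-o[2])/d[2]
def proj(c,p):
    T=np.array(c['cam_to_world']); q=T[:3,:3].T@(np.array(p)-T[:3,3]); return c['f']*q[:2]/q[2]+[c['cx'],c['cy']]
E
python3 - <<'E'
from h import *
for n in ('top','scene'):
    c=cam(n); cv2.imwrite(f'pics/{n}0.png',c['pixels']); print(n,c['vfov'],c['cx'],c['cy'],np.round(c['cam_to_world'],3).tolist())
s=manip.get_state(); print(s); print(manip.tcp_to_tips)
E
```

```text
pics
top 56.64363863753961 316.60514817846035 202.83311931808132 [[0.002, -0.996, 0.09, 0.401], [-1.0, -0.002, 0.008, -0.087], [-0.008, -0.09, -0.996, 1.38], [0.0, 0.0, 0.0, 1.0]]
scene 57.63257404738158 333.4227948908433 200.99412749095023 [[0.556, 0.581, -0.594, 1.135], [0.831, -0.401, 0.385, -0.487], [-0.014, -0.708, -0.706, 0.884], [0.0, 0.0, 0.0, 1.0]]
{'time_s': 0.1, 'q': array([ 1.22234168,  0.31168479,  0.01400459,  1.51290588, -0.0043983 ,
        1.3192089 , -0.02717273]), 'qvel': array([-0.00045355, -0.00179193, -0.00081203, -0.00411507, -0.00095559,
        0.000941  ,  0.00107349]), 'effort': array([ 7.62628988e-04, -3.80855334e+01,  1.46547966e-01, -2.31243128e+01,
        1.23490300e-02,  8.09762045e-03,  1.52058180e-05]), 'position': array([ 0.16590241, -0.52373149,  0.24930453]), 'orientation': array([ 9.88253039e-01,  1.52822598e-01, -2.13669855e-04, -1.06692224e-03]), 'contact_force': array([ 0.59400753, -0.13781464,  0.33297573]), 'wrist_torque': array([ 0.03400433,  0.02652731, -0.02596689]), 'finger_force': 0.0, 'grip_width': 0.0850968175118069}
0.019
```

View pics/top0.png

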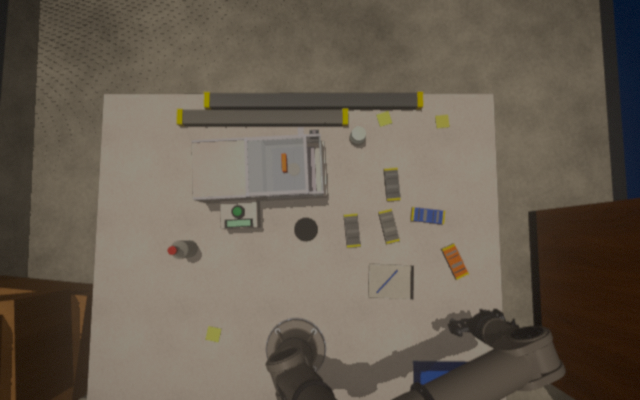

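View pics/scene0.png

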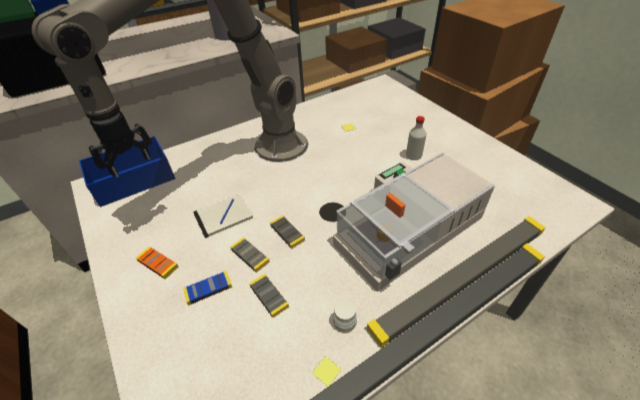

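The top view shows the balance at columns 192–326, rows 135–200, with the orange tab at (284,162), the button at (238,212) and the mat at (306,230). There are three grey slabs, at (391,184), (388,226) and (352,231). The scene view agrees, and the weight is behind the glass near (385,232). I'll enlarge next.

```bash
python3 - <<'E'
from h import *
a=cv2.imread('pics/top0.png'); b=cv2.imread('pics/scene0.png')
ca=cv2.resize(a[125:205,185:335],None,fx=5,fy=5,interpolation=cv2.INTER_CUBIC)
cv2.imwrite('pics/topc.png',np.clip(ca*1.5,0,255).astype(np.uint8))
cb=cv2.resize(b[150:290,320:500],None,fx=4,fy=4,interpolation=cv2.INTER_CUBIC)
cv2.imwrite('pics/scenec.png',np.clip(cb*1.3,0,255).astype(np.uint8))
c=cam('top');h=cv2.cvtColor(c['pixels'],cv2.COLOR_BGR2HSV)
def blobs(nm,lo,hi,z,mn=15):
    m=cv2.inRange(h,lo,hi); n,l,s,ce=cv2.connectedComponentsWithStats(m)
    for i in range(1,n):
        if s[i,4]>=mn: print(nm,s[i].tolist(),np.round(ce[i],1),np.round(ray(c,*ce[i],z),4))
blobs('orange',(4,150,60),(16,255,255),.196)
blobs('yellow',(20,110,60),(34,255,255),.018,6)
blobs('green',(45,80,20),(85,255,255),.09)
blobs('dark',(0,0,0),(180,255,45),0,150)
E
```

```text
orange [282, 154, 5, 18, 67] [283.7 162.2] [0.6396 0.0302 0.196 ]
orange [444, 247, 23, 31, 278] [454.7 261.7] [ 0.3224 -0.5122  0.196 ]
orange [0, 287, 36, 9, 201] [ 13.5 290.9] [0.2268 0.88   0.196 ]
orange [0, 299, 16, 101, 763] [  9.8 337.8] [0.0828 0.8806 0.196 ]
yellow [203, 91, 8, 19, 115] [206.5 100. ] [0.9145 0.343  0.018 ]
yellow [416, 91, 8, 19, 118] [419.6  99.7] [ 0.915  -0.4629  0.018 ]
yellow [342, 107, 7, 19, 124] [344.9 116.2] [ 0.8514 -0.1809  0.018 ]
yellow [176, 109, 8, 17, 110] [179.3 117.1] [0.848 0.444 0.018]
yellow [377, 111, 15, 15, 144] [384.  118.4] [ 0.8427 -0.3277  0.018 ]
yellow [436, 115, 13, 13, 148] [442. 121.] [ 0.8326 -0.5446  0.018 ]
yellow [384, 168, 14, 3, 33] [390.3 169. ] [ 0.6503 -0.3484  0.018 ]
yellow [387, 197, 14, 4, 41] [393.5 198.8] [ 0.539  -0.3586  0.018 ]
yellow [411, 207, 3, 14, 34] [412.1 213.7] [ 0.4844 -0.4256  0.018 ]
yellow [379, 209, 13, 5, 33] [385. 211.] [ 0.4941 -0.3266  0.018 ]
yellow [442, 211, 3, 13, 24] [443.4 217. ] [ 0.4723 -0.5399  0.018 ]
yellow [344, 214, 13, 3, 31] [349.8 214.9] [ 0.4794 -0.1975  0.018 ]
yellow [38
[... 385 characters left out ...]
2023 0.09  ]
dark [0, 0, 12, 100, 520] [ 2.9 34. ] [1.1885 1.1571 0.    ]
dark [600, 0, 40, 202, 3726] [617.6  79.6] [ 1.0001 -1.2246  0.    ]
dark [596, 206, 44, 38, 737] [623.2 222.2] [ 0.4554 -1.2071  0.    ]
dark [493, 212, 52, 128, 1303] [530.7 291.4] [ 0.2029 -0.855   0.    ]
dark [566, 241, 74, 50, 1572] [612.7 265.4] [ 0.2976 -1.158   0.    ]
dark [580, 276, 60, 50, 1167] [615.4 302.8] [ 0.1634 -1.1585  0.    ]
dark [15, 296, 55, 104, 4314] [ 37.7 351.9] [-0.0191  0.9351  0.    ]
dark [462, 310, 40, 31, 333] [479.3 322.8] [ 0.0906 -0.6645  0.    ]
dark [552, 314, 88, 86, 5099] [602.6 362. ] [-0.0439 -1.0987  0.    ]
dark [412, 382, 21, 18, 170] [421.9 390.5] [-0.1455 -0.452   0.    ]
```

View pics/topc.png

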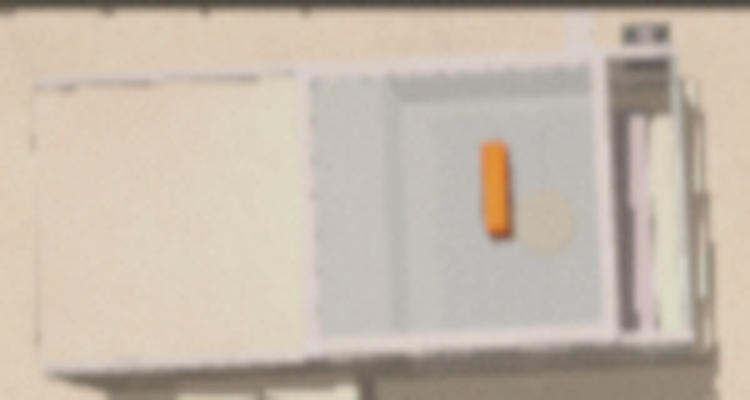

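View pics/scenec.png

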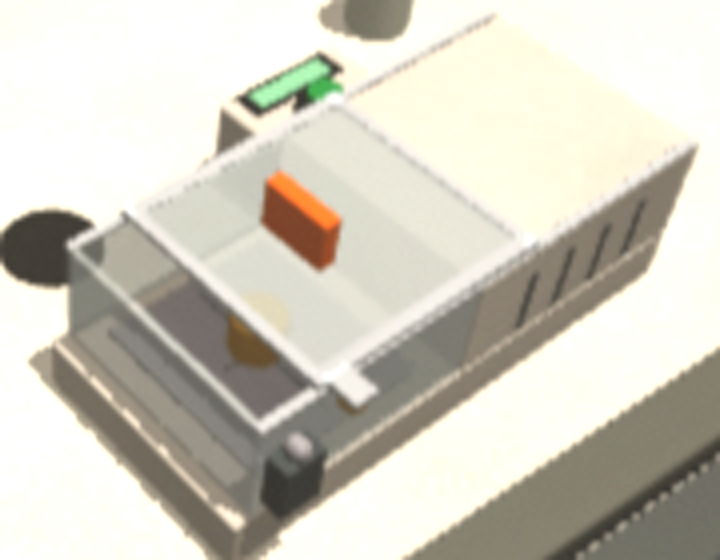

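The enlarged top view shows the housing's left corners at (192.4,141.4) and (194,199.4). The chamber's right corners are at (320,135) and (323.4,192). The weight is under the glass at crop (547,222), which is about (294.4,169.4). The scene crop confirms it, with the window's -y edge over the pan.

```bash
python3 - <<'E'
from h import *
c=cam('top')
P=[ray(c,*p,.143)[:2] for p in [(192.4,141.4),(194,199.4),(323.4,192),(320.2,135)]]
P=np.array(P);print(P.round(4), [np.linalg.norm(P[i]-P[(i+1)%4]).round(3) for i in range(4)])
for a,b in((1,2),(0,3)): d=P[a]-P[b]; print('yaw',np.arctan2(-d[0],d[1]))
# tab
h=cv2.cvtColor(c['pixels'],cv2.COLOR_BGR2HSV)
m=cv2.inRange(h,(4,150,60),(16,255,255)); m[200:]=0; print(cv2.minAreaRect(cv2.findNonZero(m)))
print('weight',ray(c,294.4,169.4,.091))
g=c['pixels'][215:245,290:322].max(2); mm=(g<60).astype(np.uint8); n,l,s,ce=cv2.connectedComponentsWithStats(mm); i=1+s[1:,4].argmax(); print('mat',s[i],ray(c,ce[i][0]+290,ce[i][1]+215,0))
# scene tab / button check
s_=cam('scene'); h2=cv2.cvtColor(s_['pixels'],cv2.COLOR_BGR2HSV)
def tri(u,v):
    A=[];o=[]
    for cc,p in((c,u),(s_,v)):
        a=ray(cc,*p,0);b=ray(cc,*p,.3);d=(b-a)/np.linalg.norm(b-a);M=np.eye(3)-np.outer(d,d);A.append(M);o.append(M@a)
    return np.linalg.solve(sum(A),sum(o))
m2=cv2.inRange(h2,(60,150,30),(75,255,150)); ys,xs=np.nonzero(m2);print('grn scene',xs.min(),xs.max(),ys.min(),ys.max(),len(xs),np.mean(xs),np.mean(ys))
print('btn',tri((236.9,211),(400.5,172.5)))
# notebook, bottle, jar approx
print('bottle',ray(c,173,251,.17),'jar',ray(c,358,135,.07),'nb',ray(c,391,281,.014))
E
```

```text
[[ 0.7221  0.3474]
 [ 0.5235  0.3356]
 [ 0.5491 -0.0991]
 [ 0.7444 -0.088 ]] [np.float64(0.199), np.float64(0.435), np.float64(0.196), np.float64(0.436)]
yaw 0.05887328215926141
yaw 0.051138711100268866
((283.60662841796875, 162.4923858642578), (17.17053985595703, 3.8473405838012695), 85.91438293457031)
weight [0.63520475 0.00250129 0.091     ]
mat [  6   4  21  21 336] [ 0.42763353 -0.03488659  0.        ]
grn scene 0 401 12 173 118 38.79661016949152 25.949152542372882
btn [0.48741    0.20018451 0.09693242]
bottle [0.35231863 0.38938146 0.17      ] jar [ 0.76460498 -0.22423124  0.07      ] nb [ 0.24030124 -0.34540282  0.014     ]
```

```bash
cat >> h.py <<'E'
PAN=np.array([.6415,.0047]); PY=.056
def pan(px,py): return PAN+[px*np.cos(PY)-py*np.sin(PY),px*np.sin(PY)+py*np.cos(PY)]
def down(yaw): return R.from_euler('z',yaw)*R.from_euler('x',np.pi)
def plan(wps,step=.045,hold=1):
    """wps: (x,y,z,yaw[,step]); prints move rows, a new call where the limits of one are passed"""
    s=manip.get_state(); p=np.array(s['position']); r=R.from_quat(s['orientation'])
    b,br,rows=p,r,[]
    def flush():
        nonlocal rows
        if rows: print(len(rows),'rows:',', '.join(f'{v:g}' for q in rows for v in q))
        rows=[]
    for w in wps:
        t=np.array(w[:3]); tr=down(w[3]); st=w[4] if len(w)>4 else step
        p0,r0=p,r; dr=(r0.inv()*tr).as_rotvec()
        n=max(1,int(np.ceil(max(np.linalg.norm(t-p0)/st,np.linalg.norm(dr)/.15))))
        for k in list(range(1,n+1))+[n]*hold:
            tp=p0+(t-p0)*k/n; tq=r0*R.from_rotvec(dr*k/n)
            for again in (0,1):
                row=np.round(np.r_[br.inv().apply(tp-b)/.15,(br.inv()*tq).as_rotvec()/.5],3)+0
                if np.abs(row).max()<=1 and len(rows)<12: break
                flush(); b,br=p,r
            rows.append(row)
            p=b+br.apply(row[:3]*.15); r=br*R.from_rotvec(row[3:]*.5)
    flush(); print('end',p.round(4))
E
python3 - <<'E'
from h import *
a=pan(0,-.04)
plan([(.40,-.28,.25,PY,.06),(*a,.25,PY,.06),(*a,.18,PY)],hold=0)
E
```

```text
3 rows: 0.33, -0.18, 0, 0, 0, 0.084, 0.659, -0.36, 0, -0.001, 0, 0.167, 0.989, -0.54, 0, -0.001, 0, 0.251
3 rows: 0.305, -0.22, 0, 0, 0, 0.083, 0.609, -0.439, 0, -0.001, 0, 0.167, 0.914, -0.659, -0.001, -0.001, 0, 0.251
3 rows: 0.286, -0.256, 0, 0, 0, 0, 0.571, -0.513, 0, 0, 0, 0, 0.857, -0.769, 0, 0, 0, 0
5 rows: 0.285, -0.257, 0, 0, 0, 0, 0.571, -0.513, 0, 0, 0, 0, 0.857, -0.77, 0, 0, 0, 0, 0.857, -0.77, 0.233, 0, 0, 0, 0.857, -0.77, 0.467, 0, 0, 0
end [ 0.6438 -0.0352  0.18  ]
```

Call:
move_arm(moves=[0.33,-0.18,0,0,0,0.084,0.659,-0.36,0,0,0,0.167,0.989,-0.54,0,0,0,0.251], grip=0)

```text
time_s: 0.62
position: [0.2841, -0.401, 0.2502]
orientation: [0.996, 0.09, 0.0, 0.0]
contact_force: [0.8, -0.8, 0.0]
grip_width: 0.0319
finger_force: 0.0
```

Call:
move_arm(moves=[0.305,-0.22,0,0,0,0.083,0.609,-0.439,0,0,0,0.167,0.914,-0.659,0,0,0,0.251])

```text
time_s: 1.0
position: [0.4011, -0.279, 0.2504]
orientation: [1.0, 0.027, 0.0, 0.0]
contact_force: [0.3, -0.1, -0.7]
grip_width: -0.0001
finger_force: 0.0
```

Call:
move_arm(moves=[0.286,-0.256,0,0,0,0,0.571,-0.513,0,0,0,0,0.857,-0.769,0,0,0,0,0.857,-0.769,0,0,0,0])

```text
time_s: 1.5
position: [0.525, -0.1514, 0.25]
orientation: [0.999, 0.033, 0.001, -0.002]
contact_force: [0.1, -0.5, -1.1]
grip_width: -0.0001
finger_force: 0.0
```

```bash
python3 - <<'E'
from h import *
a=pan(0,-.04); 
plan([(*a,.25,PY),(*a,.18,PY,.04),(*pan(0,.06),.18,PY,.025),(*pan(0,.148),.18,PY,.025)],hold=0)
E
```

```text
8 rows: 0.21, -0.18, 0.001, -0.002, -0.001, 0.005, 0.421, -0.36, 0.002, -0.004, -0.002, 0.011, 0.631, -0.54, 0.003, -0.006, -0.003, 0.016, 0.841, -0.719, 0.005, -0.009, -0.004, 0.022, 0.841, -0.718, 0.238, -0.009, -0.004, 0.022, 0.84, -0.717, 0.471, -0.009, -0.004, 0.022, 0.842, -0.85, 0.472, -0.009, -0.004, 0.022, 0.843, -0.984, 0.472, -0.009, -0.004, 0.022
7 rows: 0, -0.133, 0, 0, 0, 0, 0, -0.267, 0, 0, 0, 0, 0, -0.4, 0, 0, 0, 0, 0, -0.547, 0, 0, 0, 0, 0, -0.693, 0, 0, 0, 0, 0, -0.84, 0, 0, 0, 0, 0, -0.987, 0, 0, 0, 0
end [0.6332 0.1525 0.18  ]
```

Call:
move_arm(moves=[0.21,-0.18,0,0,0,0,0.421,-0.36,0.002,-0.004,0,0.01,0.631,-0.54,0.003,-0.006,0,0.016,0.841,-0.719,0.005,-0.009,-0.004,0.022,0.841,-0.718,0.238,-0.009,-0.004,0.022,0.84,-0.717,0.471,-0.009,-0.004,0.022,0.842,-0.85,0.472,-0.009,-0.004,0.022,0.843,-0.984,0.472,-0.009,-0.004,0.022])

```text
time_s: 2.5
position: [0.6405, -0.002, 0.1809]
orientation: [1.0, 0.022, -0.0, 0.002]
contact_force: [-0.2, 1.6, 0.6]
grip_width: 0.0001
finger_force: 0.0
```

Call:
move_arm(moves=[0,-0.133,0,0,0,0,0,-0.267,0,0,0,0,0,-0.4,0,0,0,0,0,-0.547,0,0,0,0,0,-0.693,0,0,0,0,0,-0.84,0,0,0,0,0,-0.987,0,0,0,0,0,-0.987,0,0,0,0])

```text
time_s: 3.5
position: [0.6321, 0.1493, 0.1785]
orientation: [1.0, 0.025, -0.002, 0.0]
contact_force: [-0.5, -0.0, 0.9]
grip_width: -0.0001
finger_force: 0.0
```

```bash
cat >> h.py <<'E'
def pfr(p):
    d=np.array(p[:2])-PAN; return np.array([d[0]*np.cos(PY)+d[1]*np.sin(PY),-d[0]*np.sin(PY)+d[1]*np.cos(PY)])
E
python3 - <<'E'
from h import *
s=manip.get_state(); print(s['position'],pfr(s['position']),s['contact_force'])
c=cam('top'); a=c['pixels']
ca=cv2.resize(a[125:205,185:335],None,fx=5,fy=5,interpolation=cv2.INTER_CUBIC)
cv2.imwrite('pics/top2.png',np.clip(ca*1.5,0,255).astype(np.uint8))
E
```

```text
[0.63212324 0.14932726 0.17850617] [-0.00126716  0.14492537] [-0.48549279 -0.02324877  0.92782868]
```

View pics/top2.png

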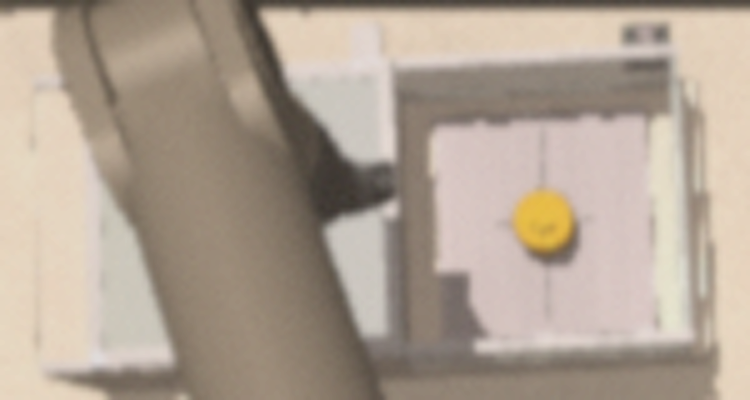

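The window is now nearly open. The weight (crop 544,220) stands on the engraved cross, whose long line runs from crop (543,128) to (548,325). I'll push a little further to the stop.

Call:
move_arm(moves=[0.008,-0.02,-0.01,0,0,0,0.008,-0.04,-0.01,0,0,0,0.008,-0.06,-0.01,0,0,0,0.008,-0.06,-0.01,0,0,0])

```text
time_s: 4.05
position: [0.6342, 0.1534, 0.1803]
orientation: [1.0, 0.022, -0.001, 0.002]
contact_force: [-0.2, -0.6, -0.7]
grip_width: -0.0001
finger_force: 0.0
```

```bash
python3 - <<'E'
from h import *
c=cam('top'); print('cross',ray(c,294.2,169,.055), 'ends',ray(c,293.6,150.6,.055),ray(c,294.6,190,.055))
E
```

```text
cross [0.6432013  0.00573159 0.055     ] ends [0.71088483 0.00843857 0.055     ] [0.56669516 0.00369723 0.055     ]
```

Call:
move_arm(moves=[0,0.1,0,0,0,0,0,0.1,-0.35,0,0,0,0,0.1,-0.6,0,0,0,-0.3,0.35,-0.8,0,0,0,-0.6,0.7,-0.8,0,0,0,-0.9,0.95,-0.8,0,0,0,-0.9,0.95,-0.8,0,0,0])

```text
time_s: 4.97
position: [0.5026, -0.0007, 0.3011]
orientation: [1.0, 0.018, -0.002, 0.004]
contact_force: [0.3, -0.1, -0.3]
grip_width: 0.0001
finger_force: 0.0
```

Call:
move_arm(moves=[-0.1,0.3,0,0,0,0,-0.2,0.6,0,0,0,0,-0.3,0.95,0,0,0,0,-0.3,0.95,0,0,0,0], grip=1)

```text
time_s: 5.48
position: [0.4662, -0.1452, 0.302]
orientation: [1.0, 0.017, -0.001, 0.004]
contact_force: [0.6, -0.5, -0.1]
grip_width: 0.0723
finger_force: 0.0
```

```bash
python3 - <<'E'
from h import *
s=manip.get_state(); print(s['position'],pfr(s['position']))
c=cam('top'); a=c['pixels']; h=cv2.cvtColor(a,cv2.COLOR_BGR2HSV)
ca=cv2.resize(a[125:205,185:335],None,fx=5,fy=5,interpolation=cv2.INTER_CUBIC)
cv2.imwrite('pics/top3.png',np.clip(ca*1.5,0,255).astype(np.uint8))
for nm,lo,hi,z in(('tab',(4,150,60),(16,255,255),.196),('wt',(18,130,60),(32,255,255),.091)):
    m=cv2.inRange(h,lo,hi)[:205,:335];m[:125]=0; n,l,st,ce=cv2.connectedComponentsWithStats(m)
    for i in range(1,n):
        if st[i,4]>20: p=ray(c,*ce[i],z); print(nm,st[i],ce[i],p.round(4),pfr(p).round(4))
E
```

```text
[ 0.46622371 -0.14519074  0.30199287] [-0.18339102 -0.13984543]
tab [238 156   5  18  76] [239.73684211 164.78947368] [0.6311 0.1725 0.196 ] [-0.001   0.1682]
wt [288 164  12  11 104] [293.39423077 168.99038462] [0.6367 0.0061 0.091 ] [-0.0048  0.0016]
```

View pics/top3.png

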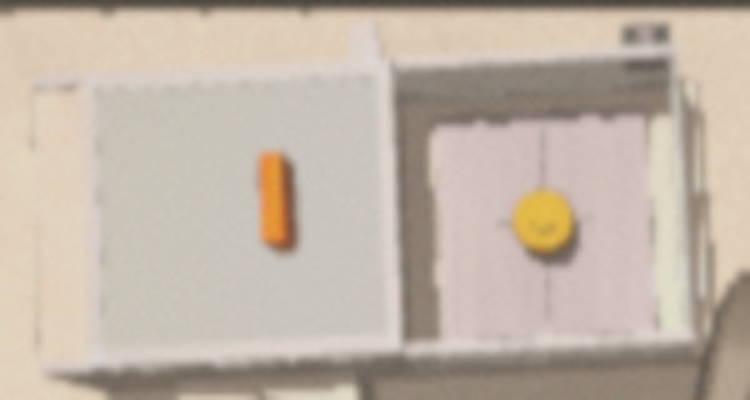

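The tab now sits at pan y ≈ 170 mm, so the window is about 0.20 open and the chamber is clear. The weight is at (.637,.006). I'll grasp it.

```bash
sed -i 's/^PAN=.*/PAN=np.array([.6415,.0055]); PY=.054/' h.py; python3 - <<'E'
from h import *
w=(.6375,.006)
plan([(*w,.30,PY,.05),(*w,.16,PY,.05),(*w,.076,PY,.03)],hold=1)
E
```

```text
4 rows: 0.235, -0.187, 0.001, 0.002, 0.001, -0.006, 0.469, -0.375, 0.003, 0.004, 0.001, -0.012, 0.704, -0.562, 0.004, 0.006, 0.002, -0.017, 0.938, -0.75, 0.006, 0.008, 0.002, -0.023
6 rows: 0.237, -0.184, 0.002, 0.002, 0.001, -0.006, 0.237, -0.184, 0.002, 0.002, 0.001, -0.006, 0.237, -0.184, 0.313, 0.002, 0.001, -0.006, 0.237, -0.185, 0.624, 0.002, 0.001, -0.006, 0.238, -0.185, 0.935, 0.002, 0.001, -0.006, 0.238, -0.185, 0.935, 0.002, 0.001, -0.006
4 rows: 0, 0, 0.187, 0, 0, 0, 0, 0, 0.374, 0, 0, 0, 0, 0, 0.56, 0, 0, 0, 0, 0, 0.56, 0, 0, 0
end [0.6376 0.006  0.0761]
```

Call:
move_arm(moves=[0.235,-0.187,0,0,0,0,0.469,-0.375,0,0.004,0,-0.012,0.704,-0.562,0.004,0.006,0,-0.017,0.938,-0.75,0.006,0.008,0,-0.023])

```text
time_s: 6.02
position: [0.6044, -0.0168, 0.3003]
orientation: [1.0, 0.03, -0.001, -0.001]
contact_force: [0.4, -1.0, 0.8]
grip_width: 0.0854
finger_force: 0.0
```

Call:
move_arm(moves=[0.237,-0.184,0,0,0,-0.006,0.237,-0.184,0,0,0,-0.006,0.237,-0.184,0.313,0,0,-0.006,0.237,-0.185,0.624,0,0,-0.006,0.238,-0.185,0.935,0,0,-0.006,0.238,-0.185,0.935,0,0,-0.006])

```text
time_s: 6.78
position: [0.633, 0.0095, 0.1558]
orientation: [1.0, 0.03, -0.006, 0.0]
contact_force: [0.1, 0.1, 0.2]
grip_width: 0.0852
finger_force: 0.0
```

Call:
move_arm(moves=[0,0,0.187,0,0,0,0,0,0.374,0,0,0,0,0,0.56,0,0,0,0,0,0.56,0,0,0])

```text
time_s: 7.28
position: [0.6362, 0.0095, 0.0762]
orientation: [1.0, 0.03, -0.002, 0.0]
contact_force: [-0.2, -0.6, 0.6]
grip_width: 0.0854
finger_force: 0.0
```

Call:
move_arm(moves=[0,0,0,0,0,0,0,0,0,0,0,0,0,0,0,0,0,0,0,0,0,0,0,0], grip=0, squeeze=40)

```text
time_s: 7.78
position: [0.6382, 0.0087, 0.0784]
orientation: [1.0, 0.029, 0.001, 0.001]
contact_force: [-0.0, -1.3, 6.7]
grip_width: 0.043
finger_force: 41.4
```

Call:
move_arm(moves=[0,0,-0.2,0,0,0,0,0,-0.5,0,0,0,0,0,-0.8,0,0,0,0,0,-1,0,0,0,0,0,-1,0,0,0])

```text
time_s: 8.4
position: [0.6379, 0.0101, 0.2278]
orientation: [1.0, 0.03, 0.001, 0.0]
contact_force: [-0.1, -0.4, -5.4]
grip_width: 0.0431
finger_force: 42.4
```

```bash
python3 - <<'E'
from h import *
s=manip.get_state(); print(s['position'],s['contact_force'],s['grip_width'],s['finger_force'])
c=cam('top'); h=cv2.cvtColor(c['pixels'],cv2.COLOR_BGR2HSV)
# mat: local dark circle
roi=c['pixels'][212:250,285:327].max(2); _,mm=cv2.threshold(roi,0,255,cv2.THRESH_BINARY_INV+cv2.THRESH_OTSU)
n,l,st,ce=cv2.connectedComponentsWithStats(mm); i=1+st[1:,4].argmax(); m=ray(c,ce[i][0]+285,ce[i][1]+212,0); print('mat',st[i],m)
m=m[:2] if np.linalg.norm(m[:2]-[.4276,-.0349])<.004 else np.array([.4276,-.0349])
plan([(*m,.225,PY,.05),(*m,.07,PY,.045),(*m,.026,PY,.02)],hold=1)
E
```

```text
[0.63792468 0.01005481 0.22784308] [-0.09207637 -0.3784152  -5.35666812] 0.04309182107858272 42.415359020233154
mat [  0   0  33  38 504] [ 0.41030947 -0.0339832   0.        ]
3 rows: -0.282, 0.043, 0.001, 0, 0.001, 0.002, -0.563, 0.086, 0.002, 0, 0.002, 0.005, -0.845, 0.129, 0.003, 0, 0.003, 0.007
6 rows: -0.281, 0.043, 0.001, 0, 0.001, 0.002, -0.562, 0.087, 0.002, 0.001, 0.002, 0.004, -0.562, 0.087, 0.002, 0.001, 0.002, 0.004, -0.562, 0.087, 0.26, 0.001, 0.002, 0.004, -0.562, 0.087, 0.518, 0.001, 0.002, 0.004, -0.561, 0.087, 0.777, 0.001, 0.002, 0.004
6 rows: -0.001, 0, 0.258, 0, 0, 0, -0.001, 0, 0.258, 0, 0, 0, -0.001, 0, 0.356, 0, 0, 0, -0.001, 0, 0.453, 0, 0, 0, -0.001, 0, 0.551, 0, 0, 0, -0.001, 0, 0.551, 0, 0, 0
end [ 0.4275 -0.0349  0.026 ]
```

Call:
move_arm(moves=[-0.282,0.043,0,0,0,0,-0.563,0.086,0,0,0,0.005,-0.845,0.129,0.003,0,0.003,0.007])

```text
time_s: 8.82
position: [0.508, -0.0177, 0.2222]
orientation: [1.0, 0.028, -0.004, -0.0]
contact_force: [0.6, -0.7, -5.1]
grip_width: 0.0432
finger_force: 42.2
```

Call:
move_arm(moves=[-0.281,0.043,0,0,0,0,-0.562,0.087,0,0,0,0.004,-0.562,0.087,0,0,0,0.004,-0.562,0.087,0.26,0,0,0.004,-0.562,0.087,0.518,0,0,0.004,-0.561,0.087,0.777,0,0,0.004])

```text
time_s: 9.57
position: [0.427, -0.0348, 0.1065]
orientation: [1.0, 0.027, -0.001, -0.0]
contact_force: [0.8, -0.7, -5.2]
grip_width: 0.0431
finger_force: 42.5
```

Call:
move_arm(moves=[0,0,0.258,0,0,0,0,0,0.258,0,0,0,0,0,0.356,0,0,0,0,0,0.453,0,0,0,0,0,0.55,0,0,0,0,0,0.55,0,0,0])

```text
time_s: 10.32
position: [0.4268, -0.0351, 0.0256]
orientation: [1.0, 0.027, -0.002, 0.0]
contact_force: [-1.1, 0.2, -4.6]
grip_width: 0.0427
finger_force: 43.3
```

Not yet in contact, as the wrist still carries the weight. I'll lower in small steps.

Call:
move_arm(moves=[0,0,0.01,0,0,0,0,0,0.02,0,0,0,0,0,0.02,0,0,0])

```text
time_s: 10.7
position: [0.4283, -0.0352, 0.0239]
orientation: [1.0, 0.027, 0.0, 0.0]
contact_force: [0.1, -0.9, -4.6]
grip_width: 0.0431
finger_force: 43.3
```

```bash
python3 -c "
from h import *
s=manip.get_state();print(s['position'],s['contact_force'])"
```

```text
[ 0.42827304 -0.03517982  0.02394323] [ 0.07234926 -0.85520354 -4.56261252]
```

Call:
move_arm(moves=[0,0,0.01,0,0,0,0,0,0.02,0,0,0,0,0,0.02,0,0,0])

```text
time_s: 11.08
position: [0.4285, -0.0352, 0.0232]
orientation: [1.0, 0.027, -0.0, 0.001]
contact_force: [-6.6, 0.0, 18.1]
grip_width: 0.0432
finger_force: 46.0
```

Contact made. I'll release and rise.

Call:
move_arm(moves=[0,0,-0.013,0,0,0,0,0,-0.013,0,0,0,0,0,-0.013,0,0,0,0,0,-0.013,0,0,0], grip=1)

```text
time_s: 11.58
position: [0.4281, -0.0351, 0.0225]
orientation: [1.0, 0.027, -0.0, 0.0]
contact_force: [0.8, -0.1, 0.4]
grip_width: 0.0853
finger_force: 0.0
```

Call:
move_arm(moves=[0,0,-0.15,0,0,0,0,0,-0.4,0,0,0,0,0,-0.7,0,0,0,0,0,-1,0,0,0])

```text
time_s: 12.08
position: [0.4277, -0.035, 0.1738]
orientation: [1.0, 0.027, -0.001, 0.0]
contact_force: [0.9, -0.5, -0.8]
grip_width: 0.0856
finger_force: 0.0
```

```bash
cat >> h.py <<'E'
def slabs(c,show=True):
    h=cv2.cvtColor(c['pixels'],cv2.COLOR_BGR2HSV); m=cv2.inRange(h,(20,100,50),(34,255,255))
    n,l,st,ce=cv2.connectedComponentsWithStats(m); P=[ray(c,*ce[i],.018)[:2] for i in range(1,n) if 15<st[i,4]<70]; out=[]
    for i in range(len(P)):
        for j in range(i+1,len(P)):
            d=P[i]-P[j]
            if .100<np.linalg.norm(d)<.123:
                if d[0]<0:d=-d
                u=proj(c,[*((P[i]+P[j])/2),.018]).round().astype(int); px=h[u[1]-2:u[1]+3,u[0]-2:u[0]+3,1].mean()
                out.append((((P[i]+P[j])/2).round(4),np.arctan2(d[1],d[0]).round(3),np.linalg.norm(d).round(4),px))
                if show: print(*out[-1])
    return out
E
python3 - <<'E'
from h import *
c=cam('top'); cv2.imwrite('pics/top4.png',cv2.resize(c['pixels'][120:290,220:480],None,fx=3,fy=3,interpolation=cv2.INTER_CUBIC))
slabs(c)
C=(.4239,-.2034); plan([(*C,.17,.106,.055),(*C,.075,.106,.05)],hold=0)
E
```

```text
[ 0.5948 -0.354 ] 0.087 0.1114 37.12
[ 0.4778 -0.4826] 1.451 0.1151 103.12
[ 0.4395 -0.3394] 0.232 0.1115 45.72
[ 0.4173 -0.5464] 0.122 0.108 45.64
[ 0.424  -0.2041] 0.092 0.112 43.04
[ 0.3125 -0.5773] 0.443 0.1132 183.2
3 rows: -0.029, 0.279, 0.017, 0.001, -0.005, -0.026, -0.058, 0.559, 0.033, 0.003, -0.011, -0.052, -0.087, 0.838, 0.05, 0.004, -0.016, -0.078
3 rows: -0.04, 0.278, 0.016, 0.002, -0.005, -0.026, -0.041, 0.278, 0.333, 0.002, -0.005, -0.026, -0.041, 0.278, 0.649, 0.002, -0.005, -0.026
end [ 0.4239 -0.2035  0.075 ]
```

View pics/top4.png

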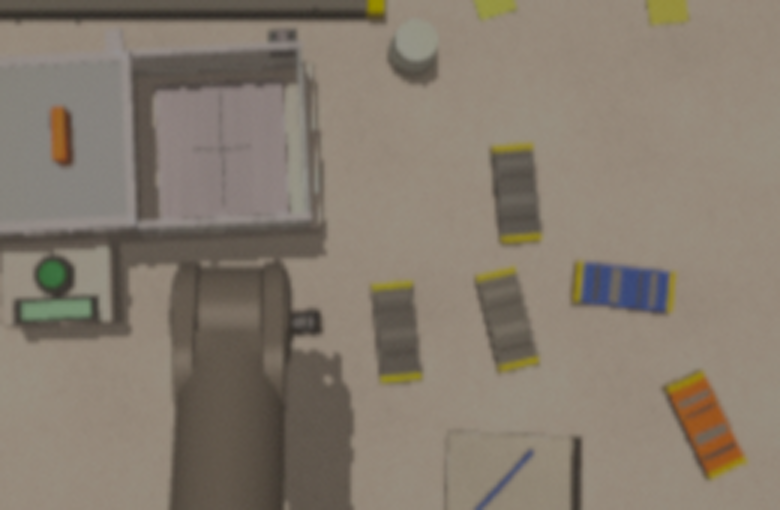

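The pan is clear and its cross shows at crop (223,149), which is pixel (294.0,169.3). The three slabs lie freely on the table. I'll fit the engraved line and then grasp the first slab.

```bash
python3 - <<'E'
from h import *
c=cam('top'); g=cv2.cvtColor(c['pixels'],cv2.COLOR_BGR2GRAY).astype(float); T=[]
for v in list(range(152,167))+list(range(172,188)):
    r=g[v,289:301]; w=np.clip(np.median(r)-3-r,0,None)
    if w.sum()>2: T.append([v,289+(w*np.arange(12)).sum()/w.sum()])
T=np.array(T); k=np.polyfit(T[:,0],T[:,1],1); print(len(T),k,(T[:,1]-np.polyval(k,T[:,0])).std())
S=[]
for u in list(range(286,292))+list(range(297,303)):
    r=g[163:176,u]; w=np.clip(np.median(r)-3-r,0,None)
    if w.sum()>2: S.append([u,163+(w*np.arange(13)).sum()/w.sum()])
S=np.array(S); v=np.median(S[:,1]); print(S.round(1).tolist())
a=ray(c,np.polyval(k,150),150,.055);b=ray(c,np.polyval(k,188),188,.055);d=a-b;print('yaw',np.arctan2(d[1],d[0]),'cross',ray(c,np.polyval(k,v),v,.055))
E
```

```text
31 [4.07597628e-02 2.86657385e+02] 0.18265835487580512
[[286.0, 169.4], [287.0, 169.2], [288.0, 169.4], [289.0, 169.4], [290.0, 169.3], [291.0, 169.3], [297.0, 169.4], [298.0, 169.0], [299.0, 168.7], [300.0, 168.6], [301.0, 168.4], [302.0, 168.3]]
yaw 0.048172715406376326 cross [0.64237108 0.0080595  0.055     ]
```

Call:
move_arm(moves=[-0.029,0.279,0.017,0,0,-0.026,-0.058,0.559,0.033,0,0,-0.052,-0.087,0.838,0.05,0,0,-0.07])

```text
time_s: 12.55
position: [0.4213, -0.1623, 0.1643]
orientation: [0.999, 0.045, -0.001, 0.0]
contact_force: [0.3, -1.0, -0.6]
grip_width: 0.0855
finger_force: 0.0
```

Call:
move_arm(moves=[-0.04,0.278,0.016,0,0,-0.02,-0.041,0.278,0.333,0,0,-0.02,-0.041,0.278,0.649,0,0,-0.02,-0.041,0.278,0.649,0,0,-0.02])

```text
time_s: 13.05
position: [0.4153, -0.2016, 0.0641]
orientation: [0.999, 0.049, -0.005, -0.002]
contact_force: [-0.1, 0.5, 0.4]
grip_width: 0.0853
finger_force: 0.0
```

```bash
python3 - <<'E'
from h import *
s=manip.get_state(); print(s['position'],R.from_quat(s['orientation']).as_matrix()[:,0])
C=(.424,-.204); plan([(*C,.024,.098,.025)],hold=1)
E
```

```text
[ 0.41526463 -0.2016432   0.06408259] [ 0.99505201  0.09885956 -0.00991376]
3 rows: 0.03, 0.011, 0.133, -0.005, 0.01, 0.001, 0.059, 0.023, 0.267, -0.011, 0.02, 0.002, 0.059, 0.023, 0.267, -0.011, 0.02, 0.002
end [ 0.424  -0.204   0.0239]
```

Call:
move_arm(moves=[0,0,0,0,0,0,0,0,0,0,0,0])

```text
time_s: 13.3
position: [0.4212, -0.204, 0.0699]
orientation: [0.999, 0.05, 0.002, 0.001]
contact_force: [0.5, -0.4, 0.3]
grip_width: 0.0856
finger_force: 0.0
```

```bash
sed -i 's/^PAN=.*/PAN=np.array([.642,.0068]); PY=.050/' h.py; python3 - <<'E'
from h import *
s=manip.get_state(); print(s['position'],R.from_quat(s['orientation']).as_matrix()[:,0])
C=(.424,-.204); plan([(*C,.024,.098,.025)],hold=1)
E
```

```text
[ 0.42115913 -0.20401168  0.06986731] [0.99507435 0.09907954 0.00320801]
3 rows: 0.009, 0, 0.153, 0.003, -0.003, 0.001, 0.018, 0.001, 0.306, 0.006, -0.006, 0.002, 0.018, 0.001, 0.306, 0.006, -0.006, 0.002
end [ 0.424 -0.204  0.024]
```

Call:
move_arm(moves=[0,0,0.15,0,0,0,0.005,0,0.31,0,0,0,0.005,0,0.31,0,0,0,0.005,0,0.31,0,0,0])

```text
time_s: 13.8
position: [0.4214, -0.2039, 0.0229]
orientation: [0.999, 0.049, 0.001, 0.001]
contact_force: [-0.4, -0.6, 0.2]
grip_width: 0.0852
finger_force: 0.0
```

Call:
move_arm(moves=[0,0,0,0,0,0,0,0,0,0,0,0,0,0,0,0,0,0,0,0,0,0,0,0], grip=0, squeeze=40)

```text
time_s: 14.3
position: [0.4208, -0.2037, 0.0224]
orientation: [0.999, 0.049, 0.0, 0.001]
contact_force: [-0.6, -0.1, 6.0]
grip_width: 0.0488
finger_force: 42.2
```

Call:
move_arm(moves=[0,0,-0.2,0,0,0,0,0,-0.5,0,0,0,0,0,-0.8,0,0,0,0,0,-1,0,0,0])

```text
time_s: 14.8
position: [0.4204, -0.2033, 0.1732]
orientation: [0.999, 0.049, 0.0, 0.001]
contact_force: [0.9, -0.4, -2.2]
grip_width: 0.0492
finger_force: 43.1
```

```bash
python3 - <<'E'
from h import *
s=manip.get_state(); print(s['position'],s['contact_force'],s['grip_width'],s['finger_force'])
a=pan(-.003,0)
plan([(.48,-.15,.22,PY,.045),(*a,.235,PY,.045)],hold=0)
E
```

```text
[ 0.42037956 -0.20333544  0.17315929] [ 0.88573352 -0.40638802 -2.18475925] 0.04924508502707097 43.070383071899414
5 rows: 0.144, -0.105, -0.104, 0.001, -0.001, 0.033, 0.287, -0.209, -0.208, 0.002, -0.001, 0.065, 0.431, -0.314, -0.312, 0.003, -0.002, 0.098, 0.663, -0.501, -0.332, 0.003, -0.002, 0.098, 0.894, -0.688, -0.352, 0.003, -0.002, 0.098
3 rows: 0.222, -0.198, -0.02, 0, 0, 0, 0.445, -0.396, -0.04, 0, 0, 0, 0.667, -0.594, -0.06, 0, 0, 0
end [0.639  0.0067 0.2349]
```

Call:
move_arm(moves=[0.144,-0.105,-0.104,0,0,0.033,0.287,-0.209,-0.208,0,0,0.065,0.431,-0.314,-0.312,0,0,0.098,0.663,-0.501,-0.332,0,0,0.098,0.894,-0.688,-0.352,0,0,0.098])

```text
time_s: 15.42
position: [0.5436, -0.0868, 0.2236]
orientation: [1.0, 0.024, -0.001, 0.0]
contact_force: [0.2, -0.3, -3.0]
grip_width: 0.0486
finger_force: 43.0
```

Call:
move_arm(moves=[0.222,-0.198,-0.02,0,0,0,0.445,-0.396,-0.04,0,0,0,0.667,-0.594,-0.06,0,0,0,0.667,-0.594,-0.06,0,0,0,0.667,-0.594,-0.06,0,0,0])

```text
time_s: 16.05
position: [0.6381, 0.0059, 0.2317]
orientation: [1.0, 0.025, -0.002, 0.001]
contact_force: [-0.3, -0.5, -1.2]
grip_width: 0.049
finger_force: 43.0
```

```bash
python3 - <<'E'
from h import *
s=manip.get_state(); print(s['position'],pfr(s['position']))
a=pan(-.003,0)
plan([(*a,.235,PY,.045),(*a,.095,PY,.045),(*a,.081,PY,.01)],hold=0)
E
```

```text
[0.63808247 0.00593913 0.23172558] [-0.00395566 -0.000664  ]
6 rows: 0.006, -0.004, -0.022, 0.003, 0.007, 0, 0.007, -0.004, 0.211, 0.003, 0.007, 0, 0.008, -0.005, 0.445, 0.003, 0.007, 0, 0.009, -0.005, 0.678, 0.003, 0.007, 0, 0.01, -0.006, 0.911, 0.003, 0.007, 0, 0.01, -0.006, 0.958, 0.003, 0.007, 0
1 rows: 0, 0, 0.047, 0, 0, 0
end [0.6391 0.0066 0.081 ]
```

Call:
move_arm(moves=[0.006,-0.004,0,0,0,0,0.007,-0.004,0.21,0,0,0,0.008,-0.005,0.44,0,0,0,0.009,-0.005,0.68,0,0,0,0.01,-0.006,0.88,0,0,0,0.01,-0.006,0.96,0,0,0,0.01,-0.006,0.96,0,0,0,0.01,-0.006,0.96,0,0,0])

```text
time_s: 17.05
position: [0.6416, 0.0074, 0.0909]
orientation: [1.0, 0.025, 0.001, 0.0]
contact_force: [0.1, 0.0, -1.1]
grip_width: 0.049
finger_force: 43.0
```

```bash
python3 - <<'E'
from h import *
s=manip.get_state(); print(s['position'],pfr(s['position']),s['contact_force'])
E
```

```text
[0.64163293 0.00738937 0.09087373] [-0.00033716  0.00060698] [ 0.08998237  0.03149112 -1.07631631]
```

Call:
move_arm(moves=[-0.015,0.004,0.03,0,0,0,-0.015,0.004,0.06,0,0,0,-0.015,0.004,0.075,0,0,0,-0.015,0.004,0.085,0,0,0,-0.015,0.004,0.085,0,0,0])

```text
time_s: 17.68
position: [0.638, 0.0068, 0.0775]
orientation: [1.0, 0.025, -0.0, 0.0]
contact_force: [-3.0, -0.7, 5.5]
grip_width: 0.0488
finger_force: 43.9
```

Light contact, so the slab is on the pan. I'll release and rise.

Call:
move_arm(moves=[0,0,-0.004,0,0,0,0,0,-0.004,0,0,0,0,0,-0.004,0,0,0,0,0,-0.004,0,0,0], grip=1)

```text
time_s: 18.18
position: [0.6381, 0.0068, 0.0767]
orientation: [1.0, 0.025, -0.0, 0.0]
contact_force: [0.2, 0.0, 0.3]
grip_width: 0.0857
finger_force: 0.0
```

Call:
move_arm(moves=[0,0,-0.2,0,0,0,0,0,-0.5,0,0,0,0,0,-0.8,0,0,0,0,0,-1,0,0,0])

```text
time_s: 18.68
position: [0.639, 0.0071, 0.2296]
orientation: [1.0, 0.025, 0.001, 0.0]
contact_force: [0.5, 0.5, 0.2]
grip_width: 0.0857
finger_force: 0.0
```

```bash
python3 - <<'E'
from h import *
B=(.4395,-.3394)
plan([(.52,-.15,.2,PY,.055),(*B,.12,.23,.05)],hold=0)
E
```

```text
3 rows: -0.211, 0.252, 0.049, 0, -0.001, 0, -0.423, 0.503, 0.098, 0, -0.003, 0, -0.634, 0.755, 0.146, 0.001, -0.004, 0
4 rows: -0.211, 0.251, 0.049, 0, -0.002, 0, -0.331, 0.498, 0.156, 0, -0.002, -0.072, -0.451, 0.745, 0.262, 0, -0.002, -0.144, -0.571, 0.992, 0.369, 0, -0.002, -0.216
2 rows: -0.146, 0.232, 0.107, 0, 0, -0.072, -0.291, 0.465, 0.213, 0, 0, -0.144
end [ 0.4395 -0.3394  0.12  ]
```

Call:
move_arm(moves=[-0.211,0.252,0.049,0,0,0,-0.423,0.503,0.098,0,0,0,-0.634,0.755,0.146,0,0,0])

```text
time_s: 19.05
position: [0.5479, -0.1121, 0.2049]
orientation: [1.0, 0.025, 0.0, 0.0]
contact_force: [1.3, -0.6, 0.2]
grip_width: 0.0856
finger_force: 0.0
```

Call:
move_arm(moves=[-0.211,0.251,0.049,0,0,0,-0.331,0.498,0.156,0,0,-0.072,-0.451,0.745,0.262,0,0,-0.144,-0.571,0.992,0.369,0,0,-0.216])

```text
time_s: 19.55
position: [0.4702, -0.2651, 0.1496]
orientation: [0.997, 0.08, 0.0, 0.001]
contact_force: [1.5, -0.6, 0.5]
grip_width: 0.0852
finger_force: 0.0
```

Call:
move_arm(moves=[-0.146,0.232,0.107,0,0,-0.072,-0.291,0.465,0.213,0,0,-0.144,-0.291,0.465,0.213,0,0,-0.144,-0.291,0.465,0.213,0,0,-0.144])

```text
time_s: 20.05
position: [0.439, -0.339, 0.118]
orientation: [0.993, 0.115, 0.0, -0.0]
contact_force: [1.2, 0.8, 0.5]
grip_width: 0.0854
finger_force: 0.0
```

```bash
cat >> h.py <<'E'
def pile(c,z):
    """end caps seen on the pan, top face at z"""
    h=cv2.cvtColor(c['pixels'],cv2.COLOR_BGR2HSV); m=cv2.inRange(h,(20,100,50),(34,255,255)); m[:130]=0;m[205:]=0;m[:,:265]=0;m[:,325:]=0
    n,l,st,ce=cv2.connectedComponentsWithStats(m); P=[]
    for i in range(1,n):
        if st[i,4]>8: p=ray(c,*ce[i],z); P.append(p); print('cap',st[i],pfr(p).round(4))
    if len(P)==2:
        d=P[0]-P[1]; d=d if d[0]>0 else -d; print('pile centre (pan)',pfr((P[0]+P[1])/2).round(4),'yaw-PY',(np.arctan2(d[1],d[0])-PY).round(3),'len',np.linalg.norm(d[:2]).round(4))
E
python3 - <<'E'
from h import *
s=manip.get_state(); print(s['position'])
c=cam('top'); pile(c,.073)
B=(.4395,-.3394)
plan([(*B,.05,.23,.04),(*B,.0235,.23,.02)],hold=2)
E
```

```text
[ 0.43898434 -0.33902187  0.11797741]
cap [287 152  13   3  35] [ 0.0555 -0.0022]
cap [288 183  14   4  49] [-0.0574  0.0007]
pile centre (pan) [-0.0009 -0.0008] yaw-PY -0.025 len 0.1129
8 rows: -0.002, 0.003, 0.228, 0, -0.001, 0.002, -0.003, 0.007, 0.455, 0, -0.002, 0.003, -0.003, 0.007, 0.455, 0, -0.002, 0.003, -0.003, 0.007, 0.455, 0, -0.002, 0.003, -0.003, 0.007, 0.543, 0, -0.002, 0.003, -0.003, 0.007, 0.632, 0, -0.002, 0.003, -0.003, 0.007, 0.632, 0, -0.002, 0.003, -0.003, 0.007, 0.632, 0, -0.002, 0.003
end [ 0.4396 -0.3394  0.0235]
```

Call:
move_arm(moves=[0,0,0.228,0,0,0,0,0.003,0.455,0,0,0,0,0.003,0.455,0,0,0,0,0.003,0.543,0,0,0,0,0.003,0.632,0,0,0,0,0.003,0.632,0,0,0,0,0.003,0.632,0,0,0])

```text
time_s: 20.98
position: [0.4389, -0.3403, 0.0235]
orientation: [0.993, 0.115, 0.0, 0.0]
contact_force: [0.5, -0.8, -0.9]
grip_width: 0.0856
finger_force: 0.0
```

Call:
move_arm(moves=[0,0,0,0,0,0,0,0,0,0,0,0,0,0,0,0,0,0,0,0,0,0,0,0], grip=0)

```text
time_s: 21.48
position: [0.439, -0.3404, 0.0237]
orientation: [0.993, 0.115, 0.0, 0.001]
contact_force: [0.3, -0.2, 4.8]
grip_width: 0.049
finger_force: 43.3
```

Call:
move_arm(moves=[0,0,-0.2,0,0,0,0,0,-0.5,0,0,0,0,0,-0.8,0,0,0,0,0,-1,0,0,0,0,0,-1,0,0,0])

```text
time_s: 22.1
position: [0.4399, -0.3409, 0.1749]
orientation: [0.993, 0.115, 0.001, 0.002]
contact_force: [-0.1, -0.6, -3.1]
grip_width: 0.0489
finger_force: 42.7
```

```bash
python3 - <<'E'
from h import *
s=manip.get_state(); print(s['position'],s['contact_force'],s['grip_width'])
a=pan(-.002,0)
plan([(.52,-.16,.23,PY,.05),(*a,.25,PY,.045)],hold=0)
E
```

```text
[ 0.43986332 -0.34085155  0.17486549] [-0.07972559 -0.62122132 -3.05646867] 0.04891618700223931
4 rows: 0.159, -0.21, -0.074, 0.002, -0.001, 0.072, 0.318, -0.42, -0.148, 0.003, -0.002, 0.144, 0.477, -0.63, -0.222, 0.005, -0.003, 0.216, 0.637, -0.841, -0.296, 0.006, -0.004, 0.288
4 rows: 0.127, -0.231, -0.074, 0.002, -0.002, 0.072, 0.305, -0.439, -0.101, 0.002, -0.002, 0.072, 0.484, -0.646, -0.127, 0.002, -0.002, 0.072, 0.662, -0.854, -0.154, 0.002, -0.002, 0.072
2 rows: 0.171, -0.214, -0.027, 0, 0, 0, 0.342, -0.428, -0.053, 0, 0, 0
end [0.64   0.0067 0.25  ]
```

Call:
move_arm(moves=[0.159,-0.21,-0.074,0,0,0.072,0.318,-0.42,-0.148,0,0,0.144,0.477,-0.63,-0.222,0,0,0.216,0.637,-0.841,-0.296,0.006,-0.004,0.288])

```text
time_s: 22.6
position: [0.5017, -0.1938, 0.2146]
orientation: [0.999, 0.042, -0.004, -0.002]
contact_force: [0.4, -0.3, -3.3]
grip_width: 0.0481
finger_force: 42.7
```

Call:
move_arm(moves=[0.127,-0.231,-0.074,0,0,0.072,0.305,-0.439,-0.101,0,0,0.072,0.484,-0.646,-0.127,0,0,0.072,0.662,-0.854,-0.154,0,0,0.072])

```text
time_s: 23.1
position: [0.5902, -0.0584, 0.2372]
orientation: [1.0, 0.025, -0.004, -0.001]
contact_force: [0.4, -0.2, -2.5]
grip_width: 0.0486
finger_force: 42.7
```

Call:
move_arm(moves=[0.171,-0.214,-0.027,0,0,0,0.342,-0.428,-0.053,0,0,0,0.342,-0.428,-0.053,0,0,0,0.342,-0.428,-0.053,0,0,0])

```text
time_s: 23.6
position: [0.6379, 0.0067, 0.2454]
orientation: [1.0, 0.025, -0.004, -0.001]
contact_force: [0.2, -0.9, -2.6]
grip_width: 0.049
finger_force: 42.7
```

```bash
python3 - <<'E'
from h import *
s=manip.get_state(); print(s['position'],pfr(s['position']))
a=pan(-.0015,0)
plan([(*a,.18,PY,.045),(*a,.109,PY,.03)],hold=2)
E
```

```text
[0.63786554 0.00670902 0.24542381] [-0.00413384  0.00011577]
9 rows: 0.011, 0.001, 0.218, -0.001, 0.008, 0, 0.021, 0.001, 0.436, -0.002, 0.016, 0, 0.021, 0.001, 0.436, -0.002, 0.016, 0, 0.021, 0.001, 0.436, -0.002, 0.016, 0, 0.022, 0.001, 0.594, -0.002, 0.016, 0, 0.024, 0.002, 0.752, -0.002, 0.016, 0, 0.025, 0.002, 0.909, -0.002, 0.016, 0, 0.025, 0.002, 0.909, -0.002, 0.016, 0, 0.025, 0.002, 0.909, -0.002, 0.016, 0
end [0.6405 0.0067 0.109 ]
```

Call:
move_arm(moves=[0,0,0.218,0,0,0,0,0,0.436,0,0,0,0,0,0.594,0,0,0,0,0,0.752,0,0,0,0,0,0.88,0,0,0,0,0,0.93,0,0,0,0,0,0.93,0,0,0,0,0,0.93,0,0,0])

```text
time_s: 24.6
position: [0.6392, 0.0073, 0.11]
orientation: [1.0, 0.025, -0.001, -0.001]
contact_force: [0.3, 0.3, -1.9]
grip_width: 0.0485
finger_force: 42.7
```

```bash
python3 - <<'E'
from h import *
s=manip.get_state(); print(s['position'],pfr(s['position']),s['contact_force'])
E
```

```text
[0.63924307 0.00732519 0.10996611] [-0.00272724  0.00066232] [ 0.33297708  0.25790191 -1.88848077]
```

Call:
move_arm(moves=[0.007,0.004,0.03,0,0,0,0.007,0.004,0.06,0,0,0,0.007,0.004,0.08,0,0,0,0.007,0.004,0.092,0,0,0,0.007,0.004,0.092,0,0,0])

```text
time_s: 25.22
position: [0.6395, 0.0071, 0.0968]
orientation: [1.0, 0.025, -0.001, -0.001]
contact_force: [-2.6, -0.2, 5.6]
grip_width: 0.0491
finger_force: 43.5
```

Call:
move_arm(moves=[0,0,-0.004,0,0,0,0,0,-0.004,0,0,0,0,0,-0.004,0,0,0,0,0,-0.004,0,0,0], grip=1)

```text
time_s: 25.72
position: [0.6397, 0.0071, 0.0957]
orientation: [1.0, 0.025, -0.001, -0.001]
contact_force: [-0.6, -0.8, -0.2]
grip_width: 0.0856
finger_force: 0.0
```

Call:
move_arm(moves=[0,0,-0.2,0,0,0,0,0,-0.5,0,0,0,0,0,-0.8,0,0,0,0,0,-1,0,0,0])

```text
time_s: 26.22
position: [0.6409, 0.007, 0.2485]
orientation: [1.0, 0.025, 0.0, -0.001]
contact_force: [-0.2, 0.4, -0.8]
grip_width: 0.0854
finger_force: 0.0
```

```bash
python3 - <<'E'
from h import *
A=(.5948,-.354)
plan([(.63,-.12,.22,PY,.055),(*A,.12,.089,.05)],hold=0)
E
```

```text
3 rows: -0.038, 0.281, 0.063, -0.002, 0, 0, -0.077, 0.562, 0.125, -0.003, -0.001, 0, -0.115, 0.842, 0.188, -0.005, -0.001, 0
3 rows: -0.052, 0.258, 0.111, 0, 0, -0.013, -0.104, 0.516, 0.222, 0, 0, -0.026, -0.156, 0.773, 0.334, 0, 0, -0.039
3 rows: -0.057, 0.257, 0.111, 0, 0, -0.013, -0.114, 0.514, 0.222, 0, 0, -0.026, -0.171, 0.771, 0.333, 0, 0, -0.039
end [ 0.5948 -0.3541  0.12  ]
```

Call:
move_arm(moves=[-0.038,0.281,0.063,0,0,0,-0.077,0.562,0.125,0,0,0,-0.115,0.842,0.188,0,0,0])

```text
time_s: 26.6
position: [0.629, -0.1214, 0.2172]
orientation: [1.0, 0.025, -0.001, -0.001]
contact_force: [0.1, -0.5, 0.2]
grip_width: 0.0854
finger_force: 0.0
```

Call:
move_arm(moves=[-0.052,0.258,0.111,0,0,-0.013,-0.104,0.516,0.222,0,0,-0.026,-0.156,0.773,0.334,0,0,-0.039])

```text
time_s: 26.98
position: [0.6111, -0.2383, 0.1665]
orientation: [0.999, 0.035, -0.001, -0.001]
contact_force: [0.9, 0.0, 0.9]
grip_width: 0.0857
finger_force: 0.0
```

Call:
move_arm(moves=[-0.057,0.257,0.111,0,0,-0.013,-0.114,0.514,0.222,0,0,-0.026,-0.171,0.771,0.333,0,0,-0.039,-0.171,0.771,0.333,0,0,-0.039,-0.171,0.771,0.333,0,0,-0.039])

```text
time_s: 27.6
position: [0.594, -0.3532, 0.1167]
orientation: [0.999, 0.044, -0.001, -0.002]
contact_force: [0.2, 0.2, -0.4]
grip_width: 0.0851
finger_force: 0.0
```

```bash
python3 - <<'E'
from h import *
s=manip.get_state(); print(s['position'])
c=cam('top'); pile(c,.091)
# weight on mat?
h=cv2.cvtColor(c['pixels'],cv2.COLOR_BGR2HSV); m=cv2.inRange(h,(15,120,50),(32,255,255))[205:260,280:335]
n,l,st,ce=cv2.connectedComponentsWithStats(m)
for i in range(1,n):
    if st[i,4]>20: print('wt',st[i],ray(c,ce[i][0]+280,ce[i][1]+205,.036))
A=(.5948,-.354)
plan([(*A,.05,.089,.04),(*A,.0235,.089,.02)],hold=2)
E
```

```text
[ 0.59399811 -0.35322087  0.11673431]
cap [286 151  14   3  36] [ 0.0548 -0.0022]
cap [287 182  15   5  56] [-0.0593 -0.0012]
pile centre (pan) [-0.0023 -0.0017] yaw-PY -0.009 len 0.1141
wt [  6  26  12  11 109] [0.40215404 0.01483085 0.036     ]
8 rows: 0, 0.007, 0.224, -0.004, 0.001, 0.002, 0, 0.013, 0.449, -0.007, 0.002, 0.004, 0, 0.013, 0.449, -0.007, 0.002, 0.004, 0, 0.013, 0.449, -0.007, 0.002, 0.004, 0, 0.014, 0.537, -0.007, 0.002, 0.004, 0, 0.014, 0.626, -0.007, 0.002, 0.004, 0, 0.014, 0.626, -0.007, 0.002, 0.004, 0, 0.014, 0.626, -0.007, 0.002, 0.004
end [ 0.5948 -0.354   0.0234]
```

The weight has been knocked off the mat, to about (.402,.015). I'll put it back after the pile is done. Carrying on with the third slab.

Call:
move_arm(moves=[0,0.003,0.22,0,0,0,0,0.006,0.44,0,0,0,0,0.006,0.44,0,0,0,0,0.006,0.53,0,0,0,0,0.006,0.617,0,0,0,0,0.006,0.617,0,0,0,0,0.006,0.617,0,0,0])

```text
time_s: 28.52
position: [0.5937, -0.3549, 0.0248]
orientation: [0.999, 0.044, -0.001, -0.001]
contact_force: [0.3, -0.3, 0.5]
grip_width: 0.0852
finger_force: 0.0
```

Call:
move_arm(moves=[0,0,0,0,0,0,0,0,0,0,0,0,0,0,0,0,0,0,0,0,0,0,0,0], grip=0)

```text
time_s: 29.02
position: [0.594, -0.3551, 0.0251]
orientation: [0.999, 0.044, -0.001, -0.001]
contact_force: [0.3, -0.2, 2.4]
grip_width: 0.0491
finger_force: 43.6
```

Call:
move_arm(moves=[0,0,-0.2,0,0,0,0,0,-0.5,0,0,0,0,0,-0.8,0,0,0,0,0,-1,0,0,0,0,0,-1,0,0,0])

```text
time_s: 29.65
position: [0.5953, -0.3556, 0.1769]
orientation: [0.999, 0.044, 0.001, 0.0]
contact_force: [-0.4, 0.5, -1.6]
grip_width: 0.0488
finger_force: 43.2
```

```bash
python3 - <<'E'
from h import *
s=manip.get_state(); print(s['position'],s['contact_force'],s['grip_width'])
a=pan(-.001,0)
plan([(.62,-.2,.235,PY,.05),(*a,.26,PY,.05)],hold=0)
E
```

```text
[ 0.59533519 -0.35564433  0.17688253] [-0.37280816  0.51921506 -1.60259436] 0.0488081305683991
3 rows: 0.064, -0.255, -0.097, 0, -0.001, 0.019, 0.128, -0.509, -0.194, 0.001, -0.002, 0.039, 0.192, -0.764, -0.291, 0.001, -0.003, 0.058
3 rows: 0.057, -0.257, -0.097, 0, -0.001, 0.02, 0.101, -0.53, -0.13, 0, -0.001, 0.02, 0.146, -0.804, -0.163, 0, -0.001, 0.02
3 rows: 0.042, -0.274, -0.034, 0, 0, 0, 0.083, -0.547, -0.067, 0, 0, 0, 0.125, -0.821, -0.1, 0, 0, 0
end [0.641  0.0067 0.26  ]
```

Call:
move_arm(moves=[0.064,-0.255,-0.097,0,0,0.019,0.128,-0.509,-0.194,0,0,0.039,0.192,-0.764,-0.291,0,0,0.058])

```text
time_s: 30.02
position: [0.6111, -0.2369, 0.215]
orientation: [1.0, 0.03, -0.004, -0.002]
contact_force: [0.6, -0.6, -2.4]
grip_width: 0.0487
finger_force: 43.2
```

Call:
move_arm(moves=[0.057,-0.257,-0.097,0,0,0.02,0.101,-0.53,-0.13,0,0,0.02,0.146,-0.804,-0.163,0,0,0.02])

```text
time_s: 30.4
position: [0.6259, -0.1155, 0.2397]
orientation: [1.0, 0.025, -0.004, -0.002]
contact_force: [0.5, -0.7, -2.2]
grip_width: 0.0489
finger_force: 43.2
```

Call:
move_arm(moves=[0.042,-0.274,-0.034,0,0,0,0.083,-0.547,-0.067,0,0,0,0.12,-0.821,-0.1,0,0,0,0.12,-0.821,-0.1,0,0,0,0.12,-0.821,-0.1,0,0,0])

```text
time_s: 31.02
position: [0.6382, 0.0061, 0.2555]
orientation: [1.0, 0.025, -0.004, -0.0]
contact_force: [-0.5, -0.1, -2.9]
grip_width: 0.0488
finger_force: 43.2
```

```bash
python3 - <<'E'
from h import *
s=manip.get_state(); print(s['position'],pfr(s['position']))
a=pan(-.002,0)
plan([(*a,.18,PY,.045),(*a,.127,PY,.03)],hold=1)
E
```

```text
[0.63819053 0.00607732 0.25554636] [-0.00384082 -0.00053138]
6 rows: 0.008, -0.002, 0.252, -0.001, 0.007, 0, 0.016, -0.003, 0.504, -0.002, 0.014, 0, 0.016, -0.003, 0.504, -0.002, 0.014, 0, 0.017, -0.003, 0.68, -0.002, 0.014, 0, 0.018, -0.003, 0.857, -0.002, 0.014, 0, 0.018, -0.003, 0.857, -0.002, 0.014, 0
end [0.6399 0.0067 0.127 ]
```

Call:
move_arm(moves=[0,0,0.252,0,0,0,0,0,0.504,0,0,0,0,-0.002,0.68,0,0,0,0,-0.002,0.82,0,0,0,0,-0.002,0.86,0,0,0,0,-0.002,0.86,0,0,0,0,-0.002,0.86,0,0,0])

```text
time_s: 31.9
position: [0.6396, 0.0072, 0.1302]
orientation: [1.0, 0.025, -0.0, -0.001]
contact_force: [0.4, -0.5, -2.5]
grip_width: 0.0487
finger_force: 43.1
```

```bash
python3 - <<'E'
from h import *
s=manip.get_state(); print(s['position'],pfr(s['position']),s['contact_force'])
E
```

```text
[0.6395717  0.00718964 0.13023551] [-0.00240579  0.00051052] [ 0.41371056 -0.48251045 -2.48892629]
```

Call:
move_arm(moves=[0.003,0.003,0.03,0,0,0,0.003,0.003,0.06,0,0,0,0.003,0.003,0.08,0,0,0,0.003,0.003,0.095,0,0,0,0.003,0.003,0.095,0,0,0])

```text
time_s: 32.52
position: [0.639, 0.0073, 0.1161]
orientation: [1.0, 0.025, -0.001, -0.001]
contact_force: [-3.0, -0.6, 5.3]
grip_width: 0.0485
finger_force: 43.9
```

Call:
move_arm(moves=[0,0,-0.004,0,0,0,0,0,-0.004,0,0,0,0,0,-0.004,0,0,0,0,0,-0.004,0,0,0], grip=1)

```text
time_s: 33.02
position: [0.6392, 0.0072, 0.1153]
orientation: [1.0, 0.025, -0.001, -0.001]
contact_force: [0.0, 0.3, 0.3]
grip_width: 0.0852
finger_force: 0.0
```

Call:
move_arm(moves=[0,0,-0.2,0,0,0,0,0,-0.5,0,0,0,0,0,-0.8,0,0,0,0,0,-1,0,0,0])

```text
time_s: 33.52
position: [0.6403, 0.0071, 0.2682]
orientation: [1.0, 0.025, 0.0, -0.001]
contact_force: [0.2, 0.7, 1.0]
grip_width: 0.0855
finger_force: 0.0
```

Call:
move_arm(moves=[-0.1,0.3,0,0,0,0,-0.3,0.6,0,0,0,0,-0.5,0.9,0,0,0,0,-0.7,0.9,0,0,0,0,-0.8,0.9,0,0,0,0,-0.8,0.9,0,0,0,0])

```text
time_s: 34.28
position: [0.5258, -0.1344, 0.2659]
orientation: [1.0, 0.024, -0.001, -0.001]
contact_force: [0.2, 0.4, 0.7]
grip_width: 0.0851
finger_force: 0.0
```

```bash
python3 - <<'E'
from h import *
s=manip.get_state(); print(s['position'])
c=cam('top'); pile(c,.109)
h=cv2.cvtColor(c['pixels'],cv2.COLOR_BGR2HSV); m=cv2.inRange(h,(15,120,50),(32,255,255))[205:260,250:340]
n,l,st,ce=cv2.connectedComponentsWithStats(m)
for i in range(1,n):
    if st[i,4]>20: print('wt',st[i],ray(c,ce[i][0]+250,ce[i][1]+205,.036))
d=cam('scene')
A=cv2.resize(c['pixels'][130:250,230:345],None,fx=3.4,fy=3.4,interpolation=cv2.INTER_CUBIC); B=cv2.resize(d['pixels'][165:285,310:425],None,fx=3.4,fy=3.4,interpolation=cv2.INTER_CUBIC)
cv2.imwrite('pics/both5.png',np.clip(np.hstack([A,B])*1.4,0,255).astype(np.uint8))
E
```

```text
[ 0.52584712 -0.13435917  0.26587409]
cap [285 150  15   3  43] [ 0.0549 -0.0006]
cap [287 182  15   5  63] [-0.06   -0.0011]
pile centre (pan) [-0.0025 -0.0008] yaw-PY 0.004 len 0.1148
wt [ 36  26  12  11 110] [0.40208578 0.0146504  0.036     ]
```

View pics/both5.png

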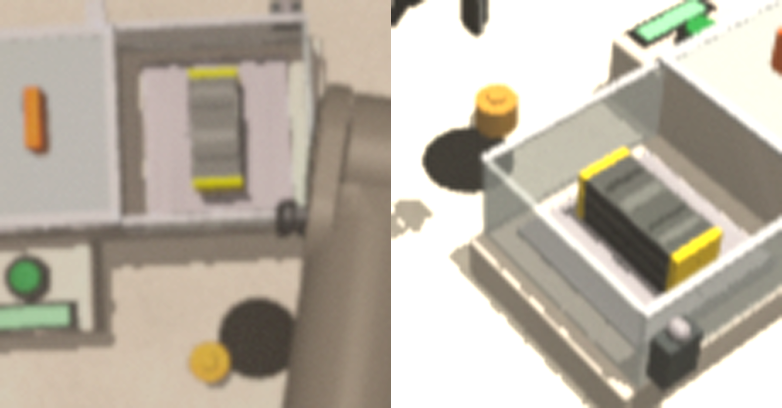

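The pile is square: in both views the three slabs are flush and centred on the cross. The weight stands upright just off the mat, at top crop (209,362), so I'll put it back.

```bash
python3 - <<'E'
from h import *
w=(.4025,.0145)
plan([(*w,.20,PY,.05),(*w,.10,PY,.05)],hold=0)
E
```

```text
4 rows: -0.156, -0.206, 0.088, -0.001, 0.001, 0, -0.312, -0.411, 0.176, -0.002, 0.001, 0, -0.468, -0.617, 0.265, -0.003, 0.002, 0, -0.623, -0.822, 0.353, -0.003, 0.003, 0
3 rows: -0.156, -0.206, 0.088, -0.001, 0.001, 0, -0.156, -0.206, 0.421, -0.001, 0.001, 0, -0.156, -0.205, 0.754, -0.001, 0.001, 0
end [0.4025 0.0144 0.1   ]
```

Call:
move_arm(moves=[-0.156,-0.206,0.088,0,0,0,-0.312,-0.411,0.176,0,0,0,-0.468,-0.617,0.265,0,0,0,-0.623,-0.822,0.353,0,0,0])

```text
time_s: 34.88
position: [0.427, -0.0136, 0.2127]
orientation: [1.0, 0.026, -0.001, -0.001]
contact_force: [0.1, -0.4, 0.3]
grip_width: 0.0855
finger_force: 0.0
```

Call:
move_arm(moves=[-0.156,-0.206,0.088,0,0,0,-0.156,-0.206,0.421,0,0,0,-0.156,-0.205,0.754,0,0,0,-0.156,-0.205,0.754,0,0,0,-0.156,-0.205,0.754,0,0,0])

```text
time_s: 35.5
position: [0.4034, 0.015, 0.1015]
orientation: [1.0, 0.025, -0.0, -0.001]
contact_force: [-0.1, 0.0, 0.3]
grip_width: 0.0854
finger_force: 0.0
```

```bash
python3 - <<'E'
from h import *
s=manip.get_state(); print(s['position'])
w=(.4025,.0145)
plan([(*w,.05,PY,.04),(*w,.024,PY,.02)],hold=1)
E
```

```text
[0.40344663 0.01502307 0.1014577 ]
6 rows: -0.003, 0.002, 0.172, -0.003, 0, 0, -0.006, 0.004, 0.343, -0.005, 0, 0.001, -0.006, 0.004, 0.343, -0.005, 0, 0.001, -0.006, 0.004, 0.43, -0.005, 0, 0.001, -0.006, 0.005, 0.516, -0.005, 0, 0.001, -0.006, 0.005, 0.516, -0.005, 0, 0.001
end [0.4026 0.0144 0.0241]
```

Call:
move_arm(moves=[0,0.002,0.172,0,0,0,0,0.003,0.343,0,0,0,0,0.003,0.343,0,0,0,0,0.003,0.43,0,0,0,0,0.003,0.512,0,0,0,0,0.003,0.512,0,0,0])

```text
time_s: 36.25
position: [0.4007, 0.0141, 0.0227]
orientation: [1.0, 0.025, -0.002, -0.001]
contact_force: [0.4, 1.1, -0.2]
grip_width: 0.0853
finger_force: 0.0
```

Call:
move_arm(moves=[0,0,0,0,0,0,0,0,0,0,0,0,0,0,0,0,0,0,0,0,0,0,0,0], grip=0)

```text
time_s: 36.75
position: [0.402, 0.0148, 0.0239]
orientation: [1.0, 0.025, -0.001, -0.001]
contact_force: [-1.2, 3.2, 6.1]
grip_width: 0.0427
finger_force: 40.4
```

Call:
move_arm(moves=[0,0,-0.1,0,0,0,0,0,-0.2,0,0,0,0.08,0.17,-0.2,0,0,0,0.153,0.338,-0.2,0,0,0,0.153,0.338,-0.2,0,0,0,0.153,0.338,-0.1,0,0,0,0.153,0.338,-0.03,0,0,0,0.153,0.338,-0.03,0,0,0])

```text
time_s: 37.75
position: [0.4249, -0.0349, 0.0263]
orientation: [1.0, 0.025, -0.003, -0.001]
contact_force: [-0.8, -0.3, -5.7]
grip_width: 0.0427
finger_force: 42.4
```

```bash
python3 - <<'E'
from h import *
s=manip.get_state(); print(s['position'],s['contact_force'])
E
```

```text
[ 0.42493701 -0.03487929  0.02632226] [-0.76560053 -0.27829065 -5.66619486]
```

Call:
move_arm(moves=[0.01,0,0.01,0,0,0,0.01,0,0.02,0,0,0,0.01,0,0.03,0,0,0,0.01,0,0.03,0,0,0])

```text
time_s: 38.25
position: [0.4288, -0.0352, 0.0239]
orientation: [1.0, 0.025, -0.001, -0.001]
contact_force: [-2.0, 0.3, 3.0]
grip_width: 0.0428
finger_force: 43.2
```

Call:
move_arm(moves=[0,0,-0.005,0,0,0,0,0,-0.005,0,0,0,0,0,-0.005,0,0,0,0,0,-0.005,0,0,0], grip=1)

```text
time_s: 38.75
position: [0.4285, -0.0353, 0.0239]
orientation: [1.0, 0.025, -0.001, -0.001]
contact_force: [0.3, -0.1, 0.5]
grip_width: 0.0855
finger_force: 0.0
```

Call:
move_arm(moves=[0,0,-0.15,0,0,0,0,0,-0.4,0,0,0,0,0,-0.7,0,0,0,0,0,-1,0,0,0])

```text
time_s: 39.25
position: [0.4285, -0.0355, 0.1751]
orientation: [1.0, 0.025, -0.002, -0.001]
contact_force: [1.1, -0.9, -0.4]
grip_width: 0.0855
finger_force: 0.0
```

Call:
move_arm(moves=[0,-0.1,-0.3,0,0,0,0.1,-0.3,-0.6,0,0,0,0.1,-0.6,-0.6,0,0,0,0.1,-0.95,-0.6,0,0,0], grip=0)

```text
time_s: 39.75
position: [0.4375, 0.1079, 0.2648]
orientation: [1.0, 0.024, -0.0, -0.001]
contact_force: [0.4, 0.4, -0.1]
grip_width: 0.0122
finger_force: 0.0
```

```bash
python3 - <<'E'
from h import *
s=manip.get_state(); print(s['position'])
c=cam('top'); h=cv2.cvtColor(c['pixels'],cv2.COLOR_BGR2HSV)
m=cv2.inRange(h,(15,120,50),(32,255,255))[205:260,250:340]
n,l,st,ce=cv2.connectedComponentsWithStats(m)
for i in range(1,n):
    if st[i,4]>20: print('wt',st[i],ray(c,ce[i][0]+250,ce[i][1]+205,.036))
a=pan(0,.222)
plan([(*a,.26,PY,.05),(*a,.182,PY,.04)],hold=1)
E
```

```text
[0.43747089 0.10792856 0.26481765]
wt [ 49  17  14  14 136] [ 0.42854681 -0.03506089  0.036     ]
3 rows: 0.269, -0.131, 0.008, -0.004, 0, 0.004, 0.539, -0.262, 0.015, -0.008, 0.001, 0.009, 0.808, -0.393, 0.023, -0.012, 0.001, 0.013
6 rows: 0.269, -0.133, 0.007, -0.004, 0.001, 0.004, 0.537, -0.265, 0.014, -0.008, 0.001, 0.009, 0.537, -0.265, 0.014, -0.008, 0.001, 0.009, 0.537, -0.264, 0.274, -0.008, 0.001, 0.009, 0.537, -0.263, 0.534, -0.008, 0.001, 0.009, 0.537, -0.263, 0.534, -0.008, 0.001, 0.009
end [0.6308 0.2285 0.182 ]
```

Call:
move_arm(moves=[0.269,-0.131,0.008,0,0,0.004,0.539,-0.262,0.015,0,0,0.009,0.808,-0.393,0.023,0,0,0.013])

```text
time_s: 40.17
position: [0.5562, 0.1725, 0.2601]
orientation: [1.0, 0.021, -0.002, -0.001]
contact_force: [0.5, -0.7, 0.5]
grip_width: -0.0002
finger_force: 0.0
```

Call:
move_arm(moves=[0.269,-0.133,0.007,0,0,0,0.537,-0.265,0.014,0,0,0,0.537,-0.265,0.014,0,0,0,0.537,-0.264,0.274,0,0,0,0.537,-0.263,0.534,0,0,0,0.537,-0.263,0.534,0,0,0])

```text
time_s: 40.92
position: [0.6307, 0.213, 0.1767]
orientation: [1.0, 0.022, -0.005, 0.001]
contact_force: [-0.3, 0.5, -0.6]
grip_width: -0.0
finger_force: 0.0
```

```bash
python3 - <<'E'
from h import *
s=manip.get_state(); print(s['position'],pfr(s['position']))
plan([(*pan(0,.08),.18,PY,.025),(*pan(0,.02),.18,PY,.02)],hold=0)
E
```

```text
[0.6306761  0.21304693 0.17666216] [-0.0010017   0.20655514]
7 rows: 0.002, 0.141, -0.003, 0.001, 0.004, -0.002, 0.004, 0.281, -0.007, 0.001, 0.007, -0.004, 0.006, 0.422, -0.01, 0.002, 0.011, -0.007, 0.008, 0.562, -0.014, 0.002, 0.015, -0.009, 0.01, 0.703, -0.017, 0.003, 0.018, -0.011, 0.012, 0.844, -0.021, 0.003, 0.022, -0.013, 0.013, 0.977, -0.021, 0.003, 0.022, -0.013
2 rows: 0, 0.133, 0, 0, 0, 0, 0, 0.267, 0, 0, 0, 0
end [0.641  0.0267 0.18  ]
```

Call:
move_arm(moves=[0,0,-0.01,0,0,-0.01,0,0,-0.02,0,0,-0.01,0,0,-0.02,0,0,-0.01])

```text
time_s: 41.3
position: [0.6344, 0.2158, 0.1854]
orientation: [1.0, 0.024, 0.0, -0.002]
contact_force: [-0.6, -0.8, 0.1]
grip_width: 0.0
finger_force: 0.0
```

```bash
python3 - <<'E'
from h import *
s=manip.get_state(); print(s['position'],pfr(s['position']),R.from_quat(s['orientation']).as_matrix()[:,0])
plan([(*pan(0,.08),.181,PY,.025),(*pan(0,.02),.181,PY,.02)],hold=0)
E
```

```text
[0.63441533 0.21584646 0.18540809] [0.00287278 0.20916429] [9.98835048e-01 4.82514403e-02 5.88286671e-04]
7 rows: -0.003, 0.144, 0.004, -0.001, 0, -0.001, -0.006, 0.287, 0.009, -0.002, 0, -0.001, -0.009, 0.431, 0.013, -0.003, -0.001, -0.002, -0.012, 0.574, 0.018, -0.005, -0.001, -0.002, -0.015, 0.718, 0.022, -0.006, -0.001, -0.003, -0.018, 0.861, 0.026, -0.007, -0.001, -0.003, -0.018, 0.961, 0.026, -0.007, -0.001, -0.003
3 rows: 0, 0.1, 0, 0, 0, 0, 0, 0.2, 0, 0, 0, 0, 0.001, 0.3, 0, 0, 0, 0
end [0.6411 0.0268 0.181 ]
```

Call:
move_arm(moves=[-0.003,0.144,0.004,0,0,0,-0.006,0.287,0.009,0,0,0,-0.009,0.431,0.013,0,0,0,-0.012,0.574,0.018,0,0,0,-0.015,0.718,0.022,0,0,0,-0.018,0.861,0.026,0,0,0,-0.018,0.961,0.026,0,0,0])

```text
time_s: 42.18
position: [0.6378, 0.0688, 0.1787]
orientation: [1.0, 0.023, -0.002, -0.001]
contact_force: [1.4, 1.1, 0.6]
grip_width: -0.0001
finger_force: 0.9
```

Call:
move_arm(moves=[0,0.1,0,0,0,0,0,0.2,0,0,0,0,0,0.3,0,0,0,0,0,0.3,0,0,0,0,0,0.3,0,0,0,0])

```text
time_s: 42.8
position: [0.6396, 0.026, 0.1786]
orientation: [1.0, 0.024, -0.002, -0.001]
contact_force: [0.1, 0.3, 0.3]
grip_width: 0.0001
finger_force: 0.0
```

```bash
cat >> h.py <<'E'
def tab(c):
    h=cv2.cvtColor(c['pixels'],cv2.COLOR_BGR2HSV); m=cv2.inRange(h,(4,150,60),(16,255,255))[:205,:335];m[:125]=0
    n,l,st,ce=cv2.connectedComponentsWithStats(m)
    for i in range(1,n):
        if st[i,4]>10: p=ray(c,*ce[i],.196); print('tab',st[i],pfr(p).round(4))
E
python3 - <<'E'
from h import *
s=manip.get_state(); print(s['position'],pfr(s['position']),s['contact_force']); tab(cam('top'))
E
```

```text
[0.63957947 0.02601183 0.17864126] [-0.00145731  0.01930879] [0.13362655 0.32446063 0.25015909]
```

Call:
move_arm(moves=[0,0.03,0,0,0,0,0,0.06,0,0,0,0,0,0.09,0,0,0,0,0,0.12,0,0,0,0,0,0.15,0,0,0,0,0,0.18,0,0,0,0,0,0.18,0,0,0,0,0,0.18,0,0,0,0])

```text
time_s: 43.85
position: [0.6412, 0.0, 0.1789]
orientation: [1.0, 0.024, -0.001, -0.002]
contact_force: [0.5, 3.5, 0.1]
grip_width: -0.0
finger_force: 1.7
```

```bash
python3 - <<'E'
from h import *
s=manip.get_state(); print(s['position'],pfr(s['position']),s['contact_force']); tab(cam('top'))
E
```

```text
[6.41214631e-01 1.10952529e-05 1.78928257e-01] [-0.00112369 -0.00674117] [0.52494832 3.47978476 0.11965581]
```

Call:
move_arm(moves=[0,0.02,0,0,0,0,0,0.04,0,0,0,0,0,0.06,0,0,0,0,0,0.06,0,0,0,0])

```text
time_s: 44.4
position: [0.6411, -0.0001, 0.1791]
orientation: [1.0, 0.028, -0.002, -0.008]
contact_force: [-1.0, 12.6, -1.0]
grip_width: -0.0001
finger_force: 6.7
```

Firm stop at pan y −6.7 mm. I'll back off and check the tab's position.

Call:
move_arm(moves=[0,-0.08,0,0,0,0,0,-0.2,0,0,0,0,0,-0.2,-0.4,0,0,0,0,-0.3,-0.6,0,0,0,-0.3,-0.8,-0.6,0,0,0,-0.6,-0.95,-0.6,0,0,0,-1,-0.95,-0.6,0,0,0,-1,-0.95,-0.6,0,0,0])

```text
time_s: 45.4
position: [0.4797, 0.1257, 0.2685]
orientation: [1.0, 0.026, -0.004, 0.001]
contact_force: [1.4, -0.3, 1.2]
grip_width: 0.0001
finger_force: 0.0
```

```bash
python3 - <<'E'
from h import *
s=manip.get_state(); print(s['position'],pfr(s['position']),s['contact_force'])
c=cam('top'); tab(c); pile(c,.109)
h=cv2.cvtColor(c['pixels'],cv2.COLOR_BGR2HSV)
m=cv2.inRange(h,(45,80,20),(85,255,255))[200:235,215:265]; n,l,st,ce=cv2.connectedComponentsWithStats(m)
for i in range(1,n):
    if st[i,4]>10: print('green',st[i],ray(c,ce[i][0]+215,ce[i][1]+200,.095))
A=cv2.resize(c['pixels'][130:245,185:335],None,fx=5,fy=5,interpolation=cv2.INTER_CUBIC)
cv2.imwrite('pics/top6.png',np.clip(A*1.4,0,255).astype(np.uint8))
E
```

```text
[0.47970443 0.12565667 0.26851265] [-0.15615239  0.12681953] [ 1.36574418 -0.26823279  1.22992736]
tab [298 153   5  18  62] [-0.0011 -0.0293]
```

View pics/top6.png

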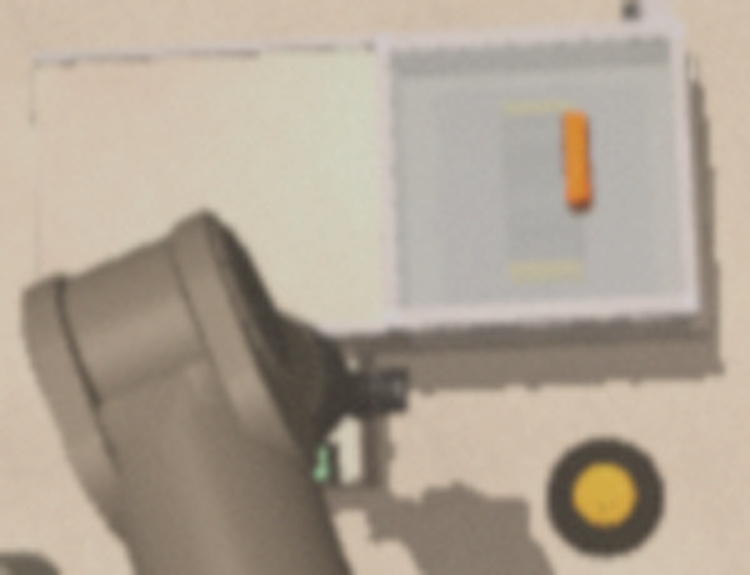

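The tab is at pan y −29 mm, so the window is shut and latched. The weight is centred on the mat and the pile is visible under the glass. Next is the button at about (.4875,.2005), top ≈ 0.097.

```bash
python3 - <<'E'
from h import *
s=manip.get_state(); print(s['position'])
b=(.4875,.2005); plan([(*b,.25,PY,.04),(*b,.135,PY,.03)],hold=1)
E
```

```text
[0.48254699 0.12489213 0.26958772]
8 rows: 0.029, -0.251, 0.065, 0.001, 0.004, 0, 0.059, -0.502, 0.13, 0.003, 0.007, 0, 0.059, -0.502, 0.13, 0.003, 0.007, 0, 0.06, -0.502, 0.322, 0.003, 0.007, 0, 0.06, -0.503, 0.513, 0.003, 0.007, 0, 0.061, -0.503, 0.705, 0.003, 0.007, 0, 0.061, -0.503, 0.896, 0.003, 0.007, 0, 0.061, -0.503, 0.896, 0.003, 0.007, 0
end [0.4875 0.2005 0.1351]
```

Call:
move_arm(moves=[0.029,-0.251,0.065,0,0,0,0.059,-0.502,0.13,0,0,0,0.059,-0.502,0.13,0,0,0,0.06,-0.502,0.322,0,0,0,0.06,-0.503,0.513,0,0,0,0.06,-0.503,0.705,0,0,0,0.06,-0.503,0.87,0,0,0,0.06,-0.503,0.87,0,0,0,0.06,-0.503,0.87,0,0,0])

```text
time_s: 46.58
position: [0.492, 0.2009, 0.1403]
orientation: [1.0, 0.023, -0.0, -0.001]
contact_force: [-0.3, 0.4, 0.1]
grip_width: 0.0001
finger_force: 0.0
```

```bash
python3 - <<'E'
from h import *
s=manip.get_state(); print(s['position'],s['contact_force'])
E
```

```text
[0.49201748 0.20085978 0.14032977] [-0.27700138  0.36832535  0.08976812]
```

Call:
move_arm(moves=[-0.03,0,0.05,0,0,0,-0.03,0,0.1,0,0,0,-0.03,0,0.13,0,0,0,-0.03,0,0.145,0,0,0,-0.03,0,0.16,0,0,0,-0.03,0,0.16,0,0,0])

```text
time_s: 47.32
position: [0.4855, 0.201, 0.1154]
orientation: [1.0, 0.024, -0.002, -0.001]
contact_force: [-2.2, -1.2, 4.0]
grip_width: 0.0001
finger_force: 2.3
```

Call:
move_arm(moves=[0,0,0.015,0,0,0,0,0,0.03,0,0,0,0,0,0.045,0,0,0,0,0,0.045,0,0,0])

```text
time_s: 47.82
position: [0.4857, 0.2012, 0.1145]
orientation: [1.0, 0.024, -0.001, 0.0]
contact_force: [-12.4, -6.8, 37.6]
grip_width: -0.0
finger_force: 18.7
```

Hard stop at 38 N, so the button is fully down. I'll let go and retreat.

Call:
move_arm(moves=[0,0,-0.1,0,0,0,0,0,-0.3,0,0,0,0,0,-0.6,0,0,0,0,0,-0.95,0,0,0])

```text
time_s: 48.32
position: [0.486, 0.2006, 0.2513]
orientation: [1.0, 0.024, -0.002, -0.001]
contact_force: [1.4, 0.0, 0.0]
grip_width: 0.0001
finger_force: 0.0
```

Call:
move_arm(moves=[0,0.2,-0.1,0,0,0,0,0.5,-0.2,0,0,0,0,0.8,-0.2,0,0,0,0,1,-0.2,0,0,0])

```text
time_s: 48.82
position: [0.4941, 0.0482, 0.2805]
orientation: [1.0, 0.023, -0.001, -0.001]
contact_force: [0.5, 0.6, -0.7]
grip_width: -0.0001
finger_force: 0.0
```

Call:
move_arm(moves=[0,0.3,0,0,0,0,0,0.6,0,0,0,0,0,1,0,0,0,0,0,1,0,0,0,0])

```text
time_s: 49.32
position: [0.5005, -0.1065, 0.2793]
orientation: [1.0, 0.018, -0.002, 0.001]
contact_force: [0.1, 0.5, -0.3]
grip_width: -0.0001
finger_force: 0.0
```

```bash
python3 - <<'E'
from h import *
s=manip.get_state(); print(s['time_s'],s['position'],s['contact_force'])
c=cam('top'); tab(c); d=cam('scene')
h=cv2.cvtColor(c['pixels'],cv2.COLOR_BGR2HSV)
m=cv2.inRange(h,(15,120,50),(32,255,255))[205:260,250:340]; n,l,st,ce=cv2.connectedComponentsWithStats(m)
for i in range(1,n):
    if st[i,4]>20: print('wt',st[i],ray(c,ce[i][0]+250,ce[i][1]+205,.036))
m=cv2.inRange(h,(45,80,20),(85,255,255)); n,l,st,ce=cv2.connectedComponentsWithStats(m)
for i in range(1,n):
    if 30<st[i,4]<300: print('green',st[i],ray(c,*ce[i],.1))
A=cv2.resize(c['pixels'][130:245,185:335],None,fx=2.6,fy=2.6,interpolation=cv2.INTER_CUBIC); B=cv2.resize(d['pixels'][150:265,310:460],None,fx=2.6,fy=2.6,interpolation=cv2.INTER_CUBIC)
cv2.imwrite('pics/both7.png',np.clip(np.hstack([A,B])*1.3,0,255).astype(np.uint8))
E
```

```text
49.325 [ 0.50045212 -0.10647698  0.2793189 ] [ 0.08921782  0.52120429 -0.33560747]
tab [298 153   5  18  64] [-0.0014 -0.0291]
wt [49 17  8 13 75] [ 0.42973968 -0.02569248  0.036     ]
green [233 207   9   9  67] [0.48787208 0.19997631 0.1       ]
```

View pics/both7.png

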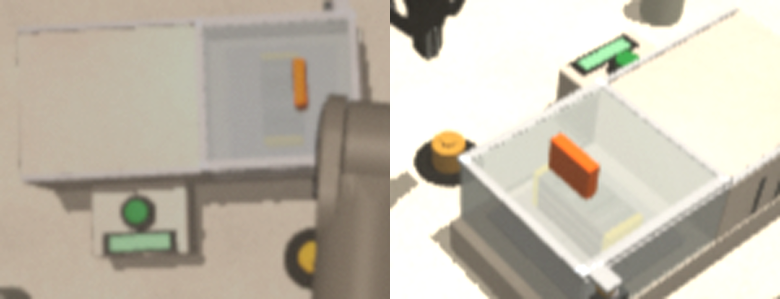

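The window is shut over the square pile, the weight stands on the mat (partly hidden by the arm in the top view), and the button is up again. Handing in.

```bash
python3 -c "
from bench import manip
print(manip.finish_job())"
```

```text
the job is handed in; nothing more can be done
None
```

I handed the job in after about 49 s of robot time: all three slabs present are in a square pile centred on the pan, the weight is on the mat (I had to put it back once after it was knocked off), the window is shut to its stop, and the start button was pressed fully down last, then released.

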